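Put the sharpening stones back in their holders

TASK

Sharpening is done: take the two piles of grey sharpening stones apart from the top and put all five stones away, each lying flat and fully down in the wooden holder whose recess has its outline and size. Keep the stones level and set each one down gently: do not drop them or let them tumble, as they chip.

Things in the scene. Friction and masses are not known exactly. Their poses are not given: they have to be found in the camera images.
- slip_mid (a point): The small slip stone, a narrow grey bar 76 x 26 mm, 22 mm high, about 100 g. Loose. It starts on top of the taller of the two piles, turned any way. The point is its centre, half-way up; x along its long side, y across it, z up.
- round_mid (a point): The round stone, a grey puck 60 mm in diameter, 26 mm high, about 170 g. Loose. It starts as the second layer of either pile. The point is its centre, half-way up; z is its upright axis.
- square_mid (a point): The square stone, a grey block 54 x 54 mm, 26 mm high, about 180 g. Loose. It starts as the second layer of either pile. The point is its centre, half-way up; z up; the sides lie along x and y.
- long_mid (a point): The long bench stone, a grey bar 140 x 50 mm, 26 mm high, about 420 g. Loose. It starts on the bench at the bottom of either pile. The point is its centre, half-way up; x along its long side, y across it, z up.
- broad_mid (a point): The broad bench stone, a grey block 95 x 60 mm, 26 mm high, about 340 g. Loose. It starts on the bench at the bottom of either pile. The point is its centre, half-way up; x along its long side, y across it, z up.
- slip_floor (a point): Holder of the slip stone: a low wooden tray fixed to the bench, 102 x 52 mm outside, 12 mm high, with one dark-floored recess of the same outline as the stone, 88 x 38 mm and 6 mm deep (6 mm of play all round; rim 7 mm wide). The point is the centre of the recess's floor, 6 mm above the bench; x along its long side, y across it, z up.
- round_floor (a point): Holder of the round stone: a low wooden tray fixed to the bench, 86 mm in diameter outside, 12 mm high, with one dark-floored recess of the same outline as the stone, 72 mm in diameter and 6 mm deep (6 mm of play all round; rim 7 mm wide). The point is the centre of the recess's floor, 6 mm above the bench; z up.
- square_floor (a point): Holder of the square stone: a low wooden tray fixed to the bench, 80 x 80 mm outside, 12 mm high, with one dark-floored recess of the same outline as the stone, 66 x 66 mm and 6 mm deep (6 mm of play all round; rim 7 mm wide). The point is the centre of the recess's floor, 6 mm above the bench; sides along x and y, z up.
- long_floor (a point): Holder of the long stone: a low wooden tray fixed to the bench, 166 x 76 mm outside, 12 mm high, with one dark-floored recess of the same outline as the stone, 152 x 62 mm and 6 mm deep (6 mm of play all round; rim 7 mm wide). The point is the centre of the recess's floor, 6 mm above the bench; x along its long side, y across it, z up.
- broad_floor (a point): Holder of the broad stone: a low wooden tray fixed to the bench, 121 x 86 mm outside, 12 mm high, with one dark-floored recess of the same outline as the stone, 107 x 72 mm and 6 mm deep (6 mm of play all round; rim 7 mm wide). The point is the centre of the recess's floor, 6 mm above the bench; x along its long side, y across it, z up.
Things that resemble listed ones, but are neither listed nor needed, are in the scene too. What is shaped like the part that bears broad_mid but white is not meant. Leave any blue look-alike of the part that bears broad_floor alone.

How it is judged:
At the end, for the whole second after the job is handed in: All five stones lie at rest and level (within 0.08 rad) on the floor of their own holders' recesses (centre within 12 mm of the recess's centre, and no more than 2 mm higher than fully down) (horizontal distance between slip_mid and slip_floor below 0.012 m and z of slip_mid in the frame of slip_floor between 0.007 and 0.013 m and angle between each of slip_mid, round_mid, square_mid, long_mid, broad_mid's own z axis and vertical below 0.08 rad and linear speed of each of slip, round, square, long, broad below 0.02 m/s and horizontal distance between round_mid and round_floor below 0.012 m and z of round_mid in the frame of round_floor between 0.009 and 0.015 m and horizontal distance between square_mid and square_floor below 0.012 m and z of square_mid in the frame of square_floor between 0.009 and 0.015 m and horizontal distance between long_mid and long_floor below 0.012 m and z of long_mid in the frame of long_floor between 0.009 and 0.015 m and horizontal distance between broad_mid and broad_floor below 0.012 m and z of broad_mid in the frame of broad_floor between 0.009 and 0.015 m); the robot touches nothing.
It fails at once if a stone is dropped into its holder (arrives there faster than 0.5 m/s) ((horizontal distance between slip_mid and slip_floor below 0.03 m and z of slip_mid in the frame of slip_floor below 0.036 m and linear speed of slip above 0.5 m/s) or (horizontal distance between round_mid and round_floor below 0.03 m and z of round_mid in the frame of round_floor below 0.038 m and linear speed of round above 0.5 m/s) or (horizontal distance between square_mid and square_floor below 0.03 m and z of square_mid in the frame of square_floor below 0.038 m and linear speed of square above 0.5 m/s) or (horizontal distance between long_mid and long_floor below 0.03 m and z of long_mid in the frame of long_floor below 0.038 m and linear speed of long above 0.5 m/s) or (horizontal distance between broad_mid and broad_floor below 0.03 m and z of broad_mid in the frame of broad_floor below 0.038 m and linear speed of broad above 0.5 m/s)).
It fails at once if a stone is tipped over (more than 0.6 rad from level) (angle between any of slip_mid, round_mid, square_mid, long_mid, broad_mid's own z axis and vertical above 0.6 rad).
It also fails if it takes over 128 s, if anything falls off the work surface, if the arm or the gripper's body presses on something with over 40 N, if the wrist force passes 120 N, or if a joint passes its speed limit or range.

ROBOT

A 6-joint arm with a two-finger parallel gripper is mounted at the origin on the work surface. World frame = base frame: x ahead of the robot, y to its left, z up, the work surface at z = 0. Lengths are in m, angles in rad, forces in N, time in s.
With the tool pointing down it reaches from about 0.25 to 0.725 m from the base axis. Payload 4 kg.
Tool frame: the origin (TCP) lies at the very end of the fingers, on their centre line; the grasp point (between the pads) lies 19 mm behind it; z points along the fingers, y is the line along which they close (so a half turn about z gives the same grasp; the last joint's range is limited). The gripper opens to 85 mm and grips with 20 to 120 N. Pads are 22 mm wide; open, the fingers measure 114 mm over their backs; the gripper's body (76 mm by 85 mm) begins 54 mm behind the grasp point. The pads swing forward as they close: fully open they stand 13 mm farther back than shut.
Start: joints at [1.2, 0.241, 0.005, 1.335, 0, 1.571], TCP at [0.181, 0.466, 0.198] pointing down, gripper open.
Joint ranges: [-2.72, 2.72], [-1.05, 1.87], [-1.09, 1.28], [-1.99, 2.15], [-1.42, 1.44], [-3.14, 3.14]. Speed limits (rad/s): [2.79, 2.79, 3.14, 3.14, 3.14, 3.14].

INTERFACE

Orientations are given as a unit quaternion [w, x, y, z].
In Python, from rig import env, grab_frame gives the robot as it stands.
- The arm moves only by the tool drive_tool, never from a script. Its arguments are lists of equal length, an entry for each row: "slide": the shift along the tool's x, y, z each as a share of 0.15 m, from -1 to 1, a list of three; "rotation": the turn, a rotation vector about the tool's x, y, z each as a share of 120 degrees, from -1 to 1, a list of three; "grip": the closure, from 0 (fully open) to 1 (shut). In form: {"slide": [[dx, dy, dz], ...], "rotation": [[ax, ay, az], ...], "grip": [grip, ...]}. A call has 1 to 20 rows; each row is the pose to reach, as a shift and turn from the pose commanded when the call began, along the tool's axes at that moment; what a row does not reach only later rows make up. A row lasts 1/8 s, in which the tool goes at most 62.5 mm and 10.7 degrees, less where a joint would pass 70% of its speed; a pose out of reach is approached as far as the arm can. A call with a number of a shift or a turn outside -1 to 1 is refused whole. A call with a gripper value outside its range is refused whole. The fingers move at their own pace and stop on an object; "force" is the grip in N (left out, the last holds). Time passes only in rows, so rows that repeat a pose let the fingers close. It gives the time, the measured TCP pose, the force, the opening and the grip force at its end, in the units of the state.
- env.get_obs(): the state, without advancing time (a new reading comes with each control period).
- grab_frame(name): name is "side" or "top"; returns a dict with "frame" (420x560x3 uint8, red, green, blue), "mtx" (3x3 intrinsics, pixels), "cam_to_world" (4x4, takes a point from camera to world coordinates). Camera axes: x right, y up, looking along -z (the intrinsics and any distortion apply to the point x, -y, -z); pixel columns grow to the right and rows downward; lengths in m; the calibration is good to about 2 mm. A picture is of the moment at which its call begins. There is no depth.
- env.finish_job(): hands the job in; it is judged then, once.
The state is a dict: "time": time; "joint_positions": joint angles; "qvel": joint speeds; "joint_efforts": joint torques, N m; "ee_pos": TCP position; "orientation": TCP orientation; "wrist_force": force on the tool from outside, world axes, zero at the start; "wrist_torque": the same for the moment, N m; "finger_gap": finger opening in m; "grip_force": force on a finger pad.
Only numpy, scipy, OpenCV 4.12 (cv2) and the standard library are available. Lean on these libraries where they do the work, as an engineer would, in place of code of your own. Each camera call takes 0.05 s, during which the arm holds its last target. There are 200 camera calls.

## Working session

There is one attempt and no reset: what is moved stays moved. The work goes in short steps, Python scripts to look and compute and a tool call to move; the robot and the scene stay as the last step left them, time stands still between calls to the robot, and variables do not carry over. Pictures are saved under pics/ and viewed, at most 14 in all, crops included, and the job is handed in when it is done.

Besides the shell and the picture viewer there is one more tool, called after ">>>" in YAML: its name, and indented under it one key for each argument. drive_tool: Moves the arm, as the interface text tells. Shift numbers are shares of 0.15 m and turn numbers shares of 120 degrees, none past 1 either way. Its arguments: {"type":"object","properties":{"slide":{"type":"array"},"rotation":{"type":"array"},"grip":{"type":"array"},"force":{"type":"number"}},"required":["slide","rotation","grip"]}

```bash
ls; mkdir -p pics
python3 - <<'E'
from rig import env, grab_frame
import cv2,numpy as np
for n in("top","side"):
    f=grab_frame(n); cv2.imwrite(f"pics/{n}0.png",f["frame"][:,:,::-1]); print(n,f["mtx"].round(2).tolist(),f["cam_to_world"].round(4).tolist(),[k for k in f])
o=env.get_obs(); print({k:np.round(v,4).tolist() for k,v in o.items()})
E
```

```text
pics
top [[465.74, 0.0, 279.0], [0.0, 465.74, 215.29], [0.0, 0.0, 1.0]] [[-0.0022, 0.9838, -0.1795, 0.2317], [-0.9998, -0.0057, -0.019, -0.014], [-0.0198, 0.1794, 0.9836, 1.1538], [0.0, 0.0, 0.0, 1.0]] ['frame', 'mtx', 'cam_to_world']
side [[427.18, 0.0, 279.46], [0.0, 427.18, 209.72], [0.0, 0.0, 1.0]] [[0.9277, 0.2494, -0.2777, 0.1831], [-0.3731, 0.643, -0.6689, -0.6407], [0.0117, 0.7241, 0.6896, 0.7347], [0.0, 0.0, 0.0, 1.0]] ['frame', 'mtx', 'cam_to_world']
{'time': 0.1, 'joint_positions': [1.2, 0.2414, 0.0039, 1.3352, -0.0, 1.5708], 'qvel': [0.001, -0.0015, 0.0037, -0.0014, -0.0021, 0.0008], 'joint_efforts': [-0.0005, -37.3138, 25.3011, 0.0109, -0.0001, -0.0], 'ee_pos': [0.181, 0.4654, 0.1972], 'orientation': [-0.0002, 0.1844, 0.9829, -0.0009], 'wrist_force': [-0.0976, 0.8099, 0.8083], 'wrist_torque': [0.0462, 0.0346, -0.0326], 'grip_force': 0.0, 'finger_gap': 0.0856}
```

View pics/top0.png

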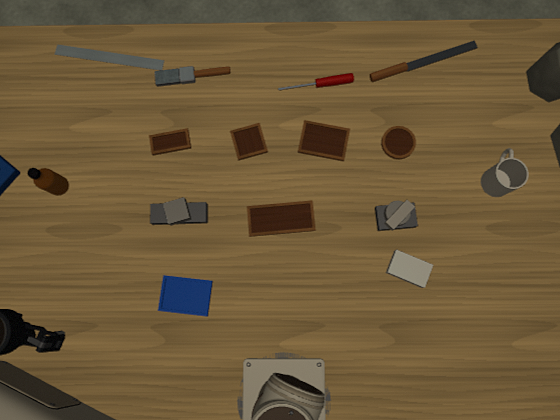

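View pics/side0.png

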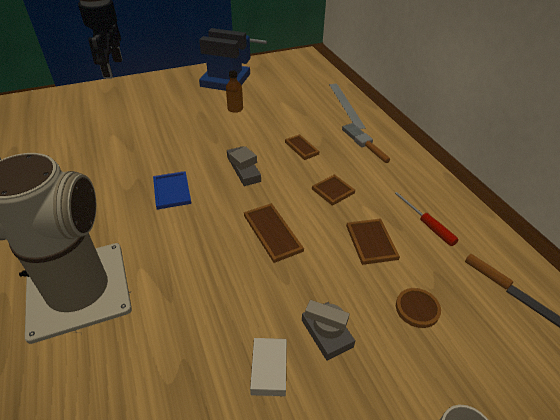

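The top view shows the slip tray at (170,142), square tray (249,141), broad tray (324,140), round tray (398,142) and long tray (281,218). The long stone with the square on it is at (179,212). The broad, round and slip pile is at (398,215). The decoys are the white block (410,268) and the blue tray (186,296).

```bash
cat > h.py <<'E'
import cv2,numpy as np
from rig import env,grab_frame
def world(f,px,z):
    px=np.asarray(px,float).reshape(-1,2);K=f["mtx"];T=f["cam_to_world"]
    d=np.c_[(px-[K[0,2],K[1,2]])/[K[0,0],K[1,1]],np.ones(len(px))]*[1,-1,-1]
    d=d@T[:3,:3].T;o=T[:3,3]
    return (o+d*((z-o[2])/d[:,2])[:,None])[:,:2]
def rect(f,c,z):
    w=world(f,c,z).astype(np.float32);(x,y),(a,b),t=cv2.minAreaRect(w)
    if a<b:a,b,t=b,a,t+90
    return np.round([x*1000,y*1000,a*1000,b*1000,(t+90)%180-90],1)
def inside(c,box):
    x,y,w,h=cv2.boundingRect(c);return box[0]<x+w/2<box[2] and box[1]<y+h/2<box[3]
E
python3 - <<'E'
from h import *
f=grab_frame("top");im=f["frame"];hsv=cv2.cvtColor(im,cv2.COLOR_RGB2HSV)
for p in[(170,142),(249,141),(324,140),(398,142),(281,218),(281,180),(155,137),(179,212),(195,212),(400,214),(392,209),(383,225),(410,268)]:print(p,hsv[p[1],p[0]],end=' ')
print()
big=[]
for x,y in[(140,190),(365,190)]:big.append(cv2.resize(im[y:y+50,x:x+75],None,fx=8,fy=8,interpolation=cv2.INTER_CUBIC))
g=grab_frame("side")["frame"]
side=[cv2.resize(g[y:y+75,x:x+75],None,fx=5,fy=5,interpolation=cv2.INTER_CUBIC) for x,y in[(210,130),(290,290)]]
cv2.imwrite("pics/cropt.png",np.clip(np.vstack(big)[:,:,::-1]*1.5,0,255)[:,:600]);cv2.imwrite("pics/crops.png",np.clip(np.hstack(side)[:,:,::-1]*1.5,0,255))
E
```

```text
(170, 142) [ 10 166  57] (249, 141) [ 12 181  55] (324, 140) [ 10 174  57] (398, 142) [ 11 190  55] (281, 218) [ 12 187  56] (281, 180) [ 19 130 114] (155, 137) [ 11 196  43] (179, 212) [21 46 94] (195, 212) [17 26 68] (400, 214) [ 18  51 116] (392, 209) [21 43 94] (383, 225) [17 25 72] (410, 268) [ 23  37 145] [ WARN:0@0.952] global loadsave.cpp:1063 imwrite_ Unsupported depth image for selected encoder is fallbacked to CV_8U.
```

Run:
```python
import cv2
a=cv2.imread("pics/cropt.png");cv2.imwrite("pics/cropt2.png",cv2.resize(a,(450,600)))
```

```text
(no output)
```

View pics/cropt2.png

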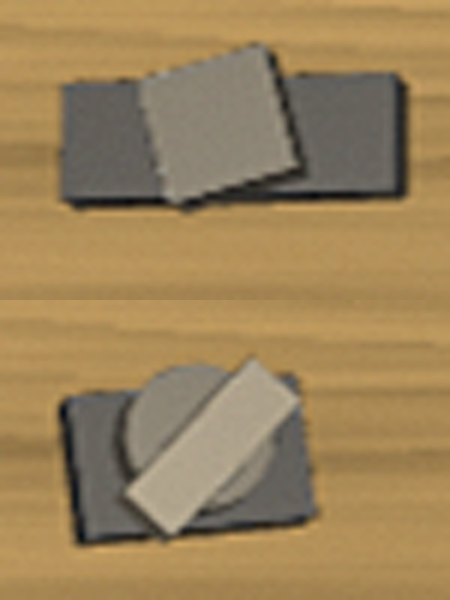

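View pics/crops.png

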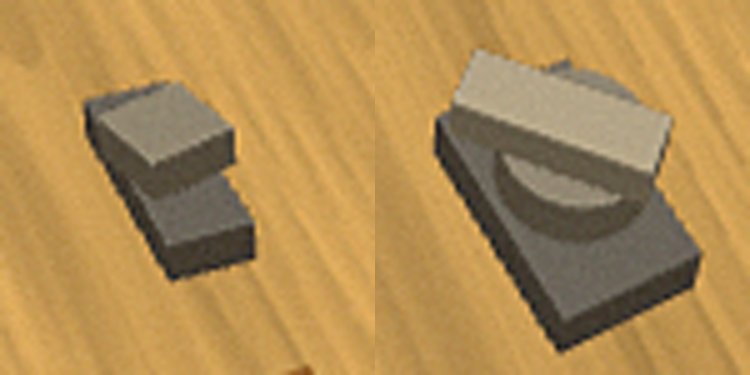

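The crops show the square on the left part of the long stone, yawed. The slip lies diagonally over the round, which lies on the broad. The top faces have distinct brightness (V about 116, 94 and 70), so I can mask on that.

```bash
cat >> h.py <<'E'
S=4
def comps(f,lo,hi,box,mina=20,inner=False):
    x0,y0,x1,y1=box
    im=cv2.resize(f["frame"][y0:y1,x0:x1],None,fx=S,fy=S,interpolation=cv2.INTER_CUBIC)
    hsv=cv2.cvtColor(im,cv2.COLOR_RGB2HSV)
    m=cv2.inRange(hsv,lo,hi);m=cv2.morphologyEx(m,cv2.MORPH_OPEN,np.ones((5,5)))
    cs,_=cv2.findContours(m,cv2.RETR_EXTERNAL,cv2.CHAIN_APPROX_NONE)
    return [((c.reshape(-1,2)+.5)/S-.5+[x0,y0],cv2.contourArea(c)) for c in sorted(cs,key=cv2.contourArea)[::-1] if cv2.contourArea(c)>mina*S*S]
def hull(*c):return cv2.convexHull(np.vstack(c).astype(np.float32)).reshape(-1,2)
E
python3 - <<'E'
from h import *
f=grab_frame("top")
def show(n,lo,hi,box,z):
    for c,a in comps(f,lo,hi,box): 
        print(n,a/16,rect(f,c,z))
        if n=='round':
            w=world(f,hull(c),z).astype(np.float32);print(cv2.minEnclosingCircle(w))
show('slip',(0,0,104),(180,85,255),(365,190,430,240),.074)
show('round',(0,0,82),(180,85,255),(365,190,430,240),.052)
show('round only',(0,0,82),(180,85,106),(365,190,430,240),.052)
show('broad',(0,0,55),(180,85,84),(365,190,430,240),.026)
show('broadfull',(0,0,52),(180,85,255),(365,190,430,240),.026)
show('square',(0,0,82),(180,85,255),(140,190,215,235),.052)
show('longfull',(0,0,56),(180,85,255),(140,190,215,235),.026)
for n,b in dict(slip=(140,120,200,162),square=(222,115,275,165),broad=(290,112,360,165),roundt=(375,118,423,165),long=(240,193,323,243)).items():
    show(n+' tray',(0,100,0),(180,255,84),b,.012)
    if n=='roundt':
        for c,a in comps(f,(0,100,0),(180,255,84),b):print(cv2.minEnclosingCircle(world(f,hull(c),.012).astype(np.float32)))
E
```

```text
slip 310.03125 [ 430.3 -277.5   75.    24.8  -43.9]
round 527.6875 [ 439.3 -277.5   77.9   57.9  -42.9]
((0.4348735809326172, -0.2825514078140259), 0.04070768877863884)
round only 136.9375 [ 450.9 -264.    53.2   22.3  -39.4]
round only 35.375 [ 423.1 -295.3   34.8    9.6  -44.2]
broad 164.34375 [ 432.3 -244.8   58.7   23.8    5.1]
broad 148.1875 [ 429.9 -302.4   50.8   44.6  -84.8]
broadfull 936.125 [ 438.  -279.8   94.9   69.9  -84.8]
square 443.71875 [447.2 258.2  53.6  53.3 -73.7]
longfull 750.875 [447.8 282.6  97.7  59.5 -78.4]
longfull 303.84375 [448.2 213.   49.6  44.8   1.5]
slip tray 715.15625 [634.7 288.9 102.2  55.8 -79.8]
square tray 784.15625 [633.9  85.9  83.2  78.6  15.5]
broad tray 1355.0625 [ 634.1 -106.2  119.6   89.1   77.7]
roundt tray 643.53125 [ 630.5 -298.3   75.6   74.5  -45. ]
roundt tray 71.125 [ 604.3 -280.9   82.6   33.4   56.3]
((0.6305400133132935, -0.2983679473400116), 0.0388084277510643)
((0.6166191697120667, -0.28912675380706787), 0.04138682410120964)
long tray 1735.125 [432.6   3.9 163.   77.3 -85.6]
```

```bash
cat >> h.py <<'E'
import math,json
def pose():
    o=env.get_obs();q=o["orientation"];psi=2*math.degrees(math.atan2(q[2],q[1]))-90
    p=o["ee_pos"]*1000;return [*p,(psi+90)%180-90]
def legs(goals,start=None,step=40):
    """goals: (x,y,z,psi,step,grip) mm/deg; prints calls in tool axes and units"""
    cur=list(start or pose());print("from",np.round(cur,1))
    for x,y,z,psi,step,tag in goals:
        g=np.array([x,y,z,psi],float)
        while True:
            d=g-cur
            c,s=math.cos(math.radians(cur[3])),math.sin(math.radians(cur[3]))
            v=np.array([-s*d[0]+c*d[1],c*d[0]+s*d[1],-d[2]])/150; r=-d[3]/120
            k=min(1,1/max(1e-9,abs(v).max()),1/max(abs(r),1e-9)); last=k==1
            v=np.round(v*k,3);r=round(r*k,3)
            n=max(1,math.ceil(max(np.linalg.norm(v)*150/step,abs(r)*120/10)))
            print(tag,"n",n,"end slide",v.tolist(),"rz",r,"ends",np.round(cur+k*d,0).tolist())
            w=v*150;cur=[cur[0]-s*w[0]+c*w[1],cur[1]+c*w[0]+s*w[1],cur[2]-w[2],cur[3]-r*120]
            if last:break
E
python3 - <<'E'
from h import *
legs([(430,-277,180,46.1,60,'go'),(430,-277,60,46.1,40,'down')])
E
```

```text
from [181.1 465.7 197.6  68.8]
go n 4 end slide [-0.832, -1.0, 0.029] rz 0.047 ends [243.0, 281.0, 193.0, 63.0]
go n 4 end slide [-1.0, -0.986, 0.032] rz 0.051 ends [310.0, 81.0, 188.0, 57.0]
go n 4 end slide [-1.0, -0.794, 0.028] rz 0.046 ends [371.0, -101.0, 184.0, 51.0]
go n 3 end slide [-1.0, -0.648, 0.027] rz 0.043 ends [428.0, -270.0, 180.0, 46.0]
go n 1 end slide [-0.043, -0.023, 0.001] rz 0.002 ends [430.0, -277.0, 180.0, 46.0]
down n 3 end slide [0.0, 0.0, 0.8] rz -0.0 ends [430.0, -277.0, 60.0, 46.0]
```

>>> drive_tool:
  slide:
    - [-0.832,-1,0.03]
    - [-0.832,-1,0.03]
    - [-0.832,-1,0.03]
    - [-0.832,-1,0.03]
    - [-0.832,-1,0.03]
  rotation:
    - [0,0,0.05]
    - [0,0,0.05]
    - [0,0,0.05]
    - [0,0,0.05]
    - [0,0,0.05]
  grip: [0,0,0,0,0]
  force: 60

```text
time: 0.88
ee_pos: [0.2435, 0.281, 0.1938]
orientation: [0.0, 0.236, 0.972, 0.001]
wrist_force: [-0.2, 0.7, -0.1]
finger_gap: 0.0857
grip_force: 0.0
```

>>> drive_tool:
  slide:
    - [-1,-0.986,0.03]
    - [-1,-0.986,0.03]
    - [-1,-0.986,0.03]
    - [-1,-0.986,0.03]
    - [-1,-0.986,0.03]
  rotation:
    - [0,0,0.05]
    - [0,0,0.05]
    - [0,0,0.05]
    - [0,0,0.05]
    - [0,0,0.05]
  grip: [0,0,0,0,0]

```text
time: 1.5
ee_pos: [0.3098, 0.0808, 0.1891]
orientation: [0.0, 0.287, 0.958, 0.0]
wrist_force: [0.2, 0.6, 0.0]
finger_gap: 0.0856
grip_force: 0.0
```

>>> drive_tool:
  slide:
    - [-1,-0.794,0.03]
    - [-1,-0.794,0.03]
    - [-1,-0.794,0.03]
    - [-1,-0.794,0.03]
    - [-1,-0.794,0.03]
  rotation:
    - [0,0,0.05]
    - [0,0,0.05]
    - [0,0,0.05]
    - [0,0,0.05]
    - [0,0,0.05]
  grip: [0,0,0,0,0]

```text
time: 2.12
ee_pos: [0.3693, -0.0997, 0.1841]
orientation: [-0.001, 0.335, 0.942, 0.0]
wrist_force: [0.4, 0.7, 0.5]
finger_gap: 0.0857
grip_force: 0.0
```

Run:
```python
from h import *
legs([(430,-277,140,46.1,60,'go'),(430,-277,60,46.1,40,'down')])
```

```text
from [369.3 -99.7 184.1  50.8]
go n 4 end slide [-1.0, -0.623, 0.277] rz 0.037 ends [427.0, -267.0, 143.0, 46.0]
go n 1 end slide [-0.063, -0.033, 0.017] rz 0.002 ends [430.0, -277.0, 140.0, 46.0]
down n 2 end slide [-0.0, 0.0, 0.533] rz 0.0 ends [430.0, -277.0, 60.0, 46.0]
```

>>> drive_tool:
  slide:
    - [-1,-0.623,0.28]
    - [-1,-0.623,0.28]
    - [-1,-0.623,0.28]
    - [-1,-0.623,0.28]
    - [-1,-0.623,0.28]
    - [-1,-0.623,0.28]
  rotation:
    - [0,0,0.037]
    - [0,0,0.037]
    - [0,0,0.037]
    - [0,0,0.037]
    - [0,0,0.037]
    - [0,0,0.037]
  grip: [0,0,0,0,0,0]

```text
time: 2.88
ee_pos: [0.4263, -0.2661, 0.1432]
orientation: [0.0, 0.371, 0.929, 0.0]
wrist_force: [0.6, -0.7, 0.3]
finger_gap: 0.0849
grip_force: 0.0
```

>>> drive_tool:
  slide:
    - [-0.063,-0.033,0.15]
    - [-0.063,-0.033,0.3]
    - [-0.063,-0.033,0.45]
    - [-0.063,-0.033,0.55]
    - [-0.063,-0.033,0.55]
  rotation:
    - [0,0,0]
    - [0,0,0]
    - [0,0,0]
    - [0,0,0]
    - [0,0,0]
  grip: [0,0,0,0,0]

```text
time: 3.5
ee_pos: [0.4288, -0.2772, 0.0596]
orientation: [-0.001, 0.372, 0.928, 0.0]
wrist_force: [0.2, -0.1, -0.1]
finger_gap: 0.0856
grip_force: 0.0
```

>>> drive_tool:
  slide:
    - [0,0,0]
    - [0,0,0]
    - [0,0,0]
    - [0,0,0]
    - [0,0,0]
    - [0,0,0]
    - [0,0,0]
    - [0,0,0]
  rotation:
    - [0,0,0]
    - [0,0,0]
    - [0,0,0]
    - [0,0,0]
    - [0,0,0]
    - [0,0,0]
    - [0,0,0]
    - [0,0,0]
  grip: [0.3,0.5,0.6,0.7,0.8,0.9,1,1]
  force: 40

```text
time: 4.5
ee_pos: [0.4294, -0.2784, 0.06]
orientation: [-0.0, 0.372, 0.928, 0.0]
wrist_force: [-0.4, -0.2, -0.0]
finger_gap: 0.0
grip_force: 0.0
```

Run:
```python
from h import *
o=env.get_obs();print(o["wrist_force"],o["finger_gap"],o["grip_force"])
p=pose()
legs([(p[0],p[1],110,46.1,20,'up'),(540,60,110,30,35,'go'),(634.7,288.9,110,10.2,35,'go'),(634.7,288.9,p[2]-52+6+0.5,10.2,15,'down')])
f=grab_frame("top")
cv2.imwrite("pics/t1.png",cv2.resize(f["frame"][170:270,330:480,::-1],None,fx=5,fy=5))
```

```text
[-0.35015265 -0.19859441 -0.03735024] 2.31664910235101e-05 0.0
from [ 429.4 -278.4   60.    46.3]
up n 3 end slide [0.0, 0.0, -0.334] rz 0.002 ends [429.0, -278.0, 110.0, 46.0]
go n 5 end slide [0.484, 1.0, 0.0] rz 0.063 ends [481.0, -120.0, 110.0, 39.0]
go n 6 end slide [0.659, 1.0, 0.0] rz 0.067 ends [537.0, 51.0, 110.0, 30.0]
go n 1 end slide [0.043, 0.049, 0.0] rz 0.004 ends [540.0, 60.0, 110.0, 30.0]
go n 6 end slide [0.768, 1.0, 0.0] rz 0.126 ends [612.0, 235.0, 110.0, 15.0]
go n 2 end slide [0.31, 0.236, 0.0] rz 0.039 ends [635.0, 289.0, 110.0, 10.0]
down n 7 end slide [0.0, 0.0, 0.637] rz -0.0 ends [635.0, 289.0, 14.0, 10.0]
```

View pics/t1.png

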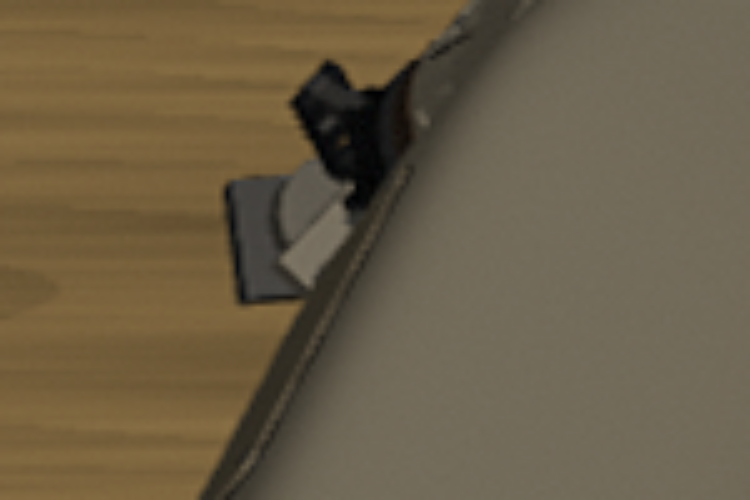

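The picture shows the slip unmoved, with its corner still at about (386,222), and the fingers shut next to it. I'll check with the side view and by projecting the TCP.

```bash
cat >> h.py <<'E'
def proj(f,P):
    T=np.linalg.inv(f["cam_to_world"]);p=T[:3,:3]@np.array(P)+T[:3,3];p=p*[1,-1,-1];q=f["mtx"]@p;return np.round(q[:2]/q[2],1)
E
python3 - <<'E'
from h import *
f=grab_frame("top");s=grab_frame("side");p=np.array(pose()[:3])/1000
print(proj(f,p),proj(s,p),proj(s,[0,0,0]),proj(f,[0,0,0]))
for n,lo,hi,b,z in [('slip',(0,0,125),(180,85,255),(290,290,365,370),.074)]:
    for c,a in comps(s,(0,0,104),hi,b):print(n,a/16,rect(s,c,z))
a=s["frame"][260:380,250:400,::-1].copy();cv2.imwrite("pics/s1.png",cv2.resize(a,None,fx=5,fy=5))
E
```

```text
[399.2 215.4] [326.5 316.6] [ 77.8 289.8] [283.  400.6]
slip 417.625 [ 430.2 -276.1   75.5   27.4  -44.4]
slip 70.40625 [ 413.8 -304.5   35.3   10.   -44.6]
```

View pics/s1.png

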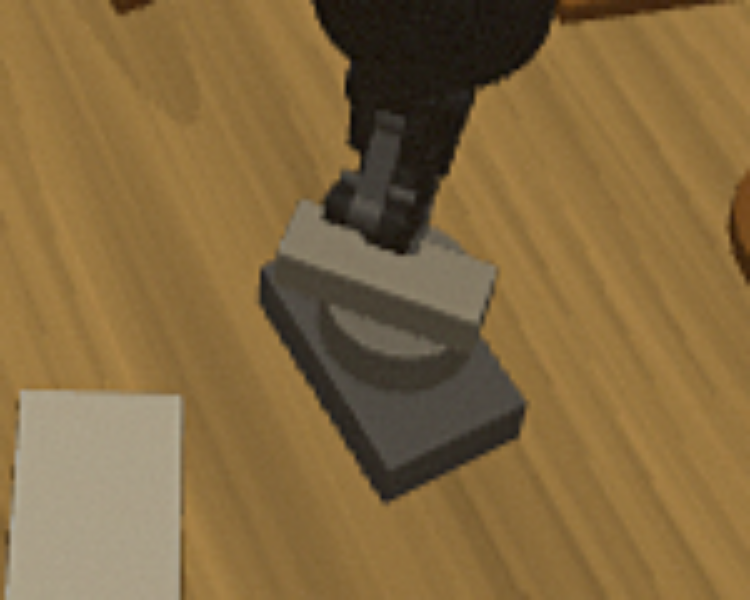

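The side view shows the shut fingertips just above the slip's top face, at about (330,309), rather than around it. So the real tips sit higher than the TCP figure says. I'll work out how much from the image.

Run:
```python
from h import *
s=grab_frame("side");p=np.array(pose()[:3])/1000
for dz in(0,.01,.02,.03,.04):print(dz,proj(s,p+[0,0,dz]), proj(s,p+[0,0,dz]+np.array([-.721,.693,0])*.011), proj(s,p+[0,0,dz]-np.array([-.721,.693,0])*.011))
```

```text
0 [326.5 316.6] [320.7 314.6] [332.3 318.6]
0.01 [327.  313.5] [321.2 311.5] [332.9 315.6]
0.02 [327.5 310.4] [321.6 308.4] [333.4 312.4]
0.03 [328.  307.2] [322.1 305.2] [334.  309.3]
0.04 [328.5 304. ] [322.5 302. ] [334.5 306. ]
```

Run:
```python
from h import *
f=grab_frame("top");s=grab_frame("side");P=np.array([.181,.4655,.1975])
y=np.array([math.cos(1.2),math.sin(1.2),0])
for n,g in(("top",f),("side",s)):
    a=proj(g,P);print(n,a,proj(g,P+[0,0,.02]),proj(g,P+[0,0,.04]),proj(g,P+y*.05),proj(g,P-y*.05))
a=cv2.imread("pics/top0.png")[310:385,20:95];b=cv2.imread("pics/side0.png")[20:95,70:145]
cv2.imwrite("pics/start.png",np.clip(np.hstack([cv2.resize(x,None,fx=5,fy=5,interpolation=cv2.INTER_CUBIC) for x in(a,b)])*2.0,0,255).astype(np.uint8))
```

```text
top [ 51.  326.3] [ 46.  326.9] [ 40.7 327.4] [ 29.  317.2] [ 73.2 335.5]
side [117.4  85.9] [115.5  78.7] [113.5  71.3] [122.3  76.9] [112.2  95.4]
```

View pics/start.png

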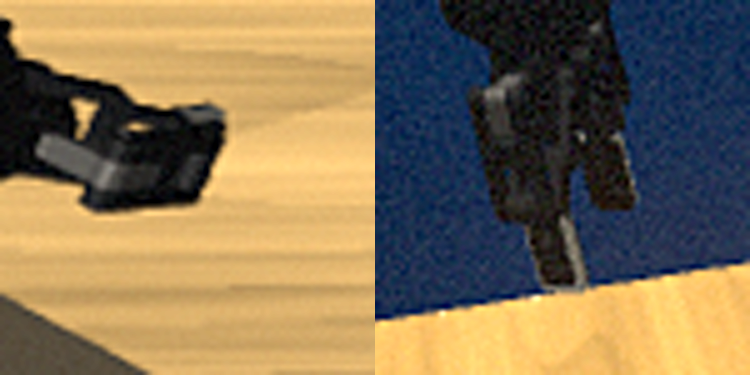

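The start view has the open tips at about (108,78) and (118,61) in the side picture. That puts them about 44 mm above the nominal TCP when open, so about 28 mm when shut. I'll open, go down to TCP z of about 31 mm, and grip again.

>>> drive_tool:
  slide:
    - [0,0,-0.1]
    - [0,0,-0.2]
    - [0,0,-0.2]
    - [0,0,-0.2]
    - [0,0,-0.1]
    - [0,0,0]
    - [0,0,0.1]
    - [0,0,0.19]
    - [0,0,0.19]
  rotation:
    - [0,0,0]
    - [0,0,0]
    - [0,0,0]
    - [0,0,0]
    - [0,0,0]
    - [0,0,0]
    - [0,0,0]
    - [0,0,0]
    - [0,0,0]
  grip: [0,0,0,0,0,0,0,0,0]

```text
time: 5.92
ee_pos: [0.4282, -0.2776, 0.0298]
orientation: [-0.002, 0.372, 0.928, 0.0]
wrist_force: [-0.3, -0.1, 0.2]
finger_gap: 0.0856
grip_force: 0.0
```

>>> drive_tool:
  slide:
    - [0,0,0]
    - [0,0,0]
    - [0,0,0]
    - [0,0,0]
    - [0,0,0]
    - [0,0,0]
    - [0,0,0]
    - [0,0,0]
  rotation:
    - [0,0,0]
    - [0,0,0]
    - [0,0,0]
    - [0,0,0]
    - [0,0,0]
    - [0,0,0]
    - [0,0,0]
    - [0,0,0]
  grip: [0.3,0.4,0.5,0.6,0.7,0.8,0.9,0.9]
  force: 40

```text
time: 6.92
ee_pos: [0.4298, -0.2785, 0.032]
orientation: [0.0, 0.372, 0.928, 0.0]
wrist_force: [-0.6, 1.2, 5.8]
finger_gap: 0.0247
grip_force: 39.9
```

Run:
```python
from h import *
s=grab_frame("side")
cv2.imwrite("pics/s2.png",cv2.resize(s["frame"][260:380,250:400,::-1],None,fx=5,fy=5))
```

```text
(no output)
```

View pics/s2.png

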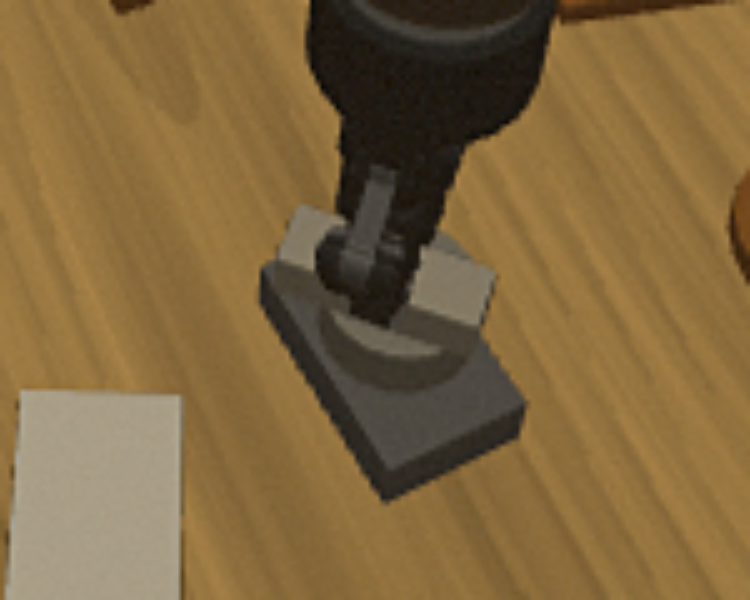

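The stone is gripped (gap 25 mm), but the tips reach its base and press lightly on the round (5.8 N). So at this gap the tips are about 20 mm above the TCP figure. Rim clearance needs a higher grip, so I'll regrasp at TCP z of 40 mm.

>>> drive_tool:
  slide:
    - [0,0,0]
    - [0,0,0]
    - [0,0,0]
    - [0,0,-0.03]
    - [0,0,-0.06]
    - [0,0,-0.06]
  rotation:
    - [0,0,0]
    - [0,0,0]
    - [0,0,0]
    - [0,0,0]
    - [0,0,0]
    - [0,0,0]
  grip: [0.4,0.4,0.4,0.4,0.4,0.4]

```text
time: 7.72
ee_pos: [0.4299, -0.2787, 0.0412]
orientation: [0.001, 0.372, 0.928, -0.0]
wrist_force: [0.3, 0.3, 0.9]
finger_gap: 0.0512
grip_force: 0.0
```

>>> drive_tool:
  slide:
    - [0,0,0]
    - [0,0,0]
    - [0,0,0]
    - [0,0,0]
    - [0,0,0]
    - [0,0,0]
    - [0,0,0]
  rotation:
    - [0,0,0]
    - [0,0,0]
    - [0,0,0]
    - [0,0,0]
    - [0,0,0]
    - [0,0,0]
    - [0,0,0]
  grip: [0.5,0.6,0.7,0.8,0.9,0.9,0.9]
  force: 40

```text
time: 8.6
ee_pos: [0.4293, -0.2801, 0.0415]
orientation: [0.001, 0.373, 0.928, -0.002]
wrist_force: [-3.9, -2.9, 4.9]
finger_gap: 0.0085
grip_force: 5.5
```

>>> drive_tool:
  slide:
    - [0,0,-0.05]
    - [0,0,-0.15]
    - [0,0,-0.25]
    - [0,0,-0.35]
    - [0,0,-0.35]
  rotation:
    - [0,0,0]
    - [0,0,0]
    - [0,0,0]
    - [0,0,0]
    - [0,0,0]
  grip: [0.9,0.9,0.9,0.9,0.9]

```text
time: 9.22
ee_pos: [0.4307, -0.2791, 0.0949]
orientation: [0.002, 0.372, 0.928, -0.0]
wrist_force: [-0.4, -0.1, 0.1]
finger_gap: 0.0087
grip_force: 0.0
```

Run:
```python
from h import *
p=pose()
legs([(540,60,p[2],30,30,'go'),(634.7,288.9,p[2],10.2,30,'go'),(634.7,288.9,-6,10.2,15,'down')])
```

```text
from [ 430.7 -279.1   94.9   46.3]
go n 6 end slide [0.484, 1.0, -0.0] rz 0.064 ends [482.0, -121.0, 95.0, 39.0]
go n 6 end slide [0.661, 1.0, -0.0] rz 0.068 ends [537.0, 51.0, 95.0, 30.0]
go n 1 end slide [0.044, 0.049, -0.0] rz 0.004 ends [540.0, 60.0, 95.0, 30.0]
go n 7 end slide [0.768, 1.0, -0.0] rz 0.126 ends [612.0, 235.0, 95.0, 15.0]
go n 2 end slide [0.31, 0.237, -0.0] rz 0.039 ends [635.0, 289.0, 95.0, 10.0]
down n 7 end slide [0.0, -0.0, 0.673] rz 0.0 ends [635.0, 289.0, -6.0, 10.0]
```

At TCP z of 41 mm the fingers slid off the top edge, so the real tip offset is about 30 mm and the earlier grip height was right. I'll check where the slip is now.

>>> drive_tool:
  slide:
    - [0.3,0.3,-0.3]
    - [0.5,0.6,-0.3]
    - [0.5,0.6,-0.3]
    - [0.5,0.6,-0.3]
  rotation:
    - [0,0,0]
    - [0,0,0]
    - [0,0,0]
    - [0,0,0]
  grip: [0,0,0,0]

```text
time: 9.72
ee_pos: [0.4373, -0.1612, 0.1378]
orientation: [-0.0, 0.371, 0.928, -0.0]
wrist_force: [0.5, -0.5, 0.1]
finger_gap: 0.0804
grip_force: 0.0
```

Run:
```python
from h import *
s=grab_frame("side")
for c,a in comps(s,(0,0,104),(180,85,255),(270,290,365,370)):print(a/16,rect(s,c,.074))
cv2.imwrite("pics/s3.png",cv2.resize(s["frame"][230:380,230:430,::-1],None,fx=3,fy=3))
```

```text
494.375 [ 317.8 -319.1   55.5   27.7   68.4]
478.625 [ 433.4 -274.    75.4   26.8  -43.1]
32.625 [ 414.9 -306.6   28.3    8.9  -49.2]
```

View pics/s3.png

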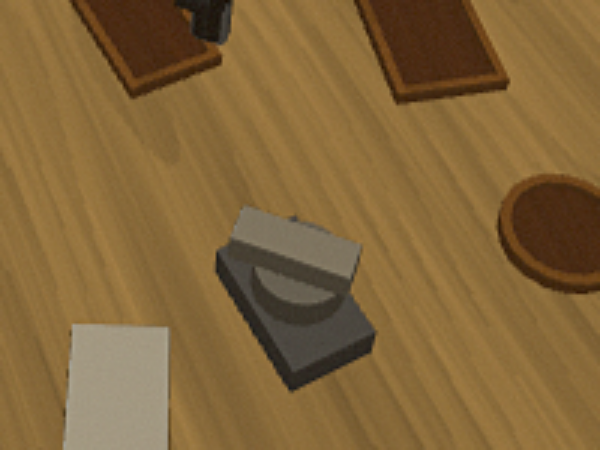

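The slip has only shifted slightly and still lies on the round, around (300,245) in the crop. I'll grip it again at TCP z of 30 mm.

Run:
```python
from h import *
legs([(433,-274.5,80,46.6,60,'go'),(433,-274.5,30,46.6,15,'dn')])
```

```text
from [ 437.1 -161.9  137.5   46.3]
go n 3 end slide [-0.499, -0.561, 0.384] rz -0.002 ends [433.0, -274.0, 80.0, 47.0]
dn n 4 end slide [0.0, -0.0, 0.333] rz -0.0 ends [433.0, -274.0, 30.0, 47.0]
```

>>> drive_tool:
  slide:
    - [-0.3,-0.3,0.1]
    - [-0.499,-0.56,0.2]
    - [-0.499,-0.56,0.38]
    - [-0.499,-0.56,0.38]
    - [-0.499,-0.56,0.5]
    - [-0.499,-0.56,0.62]
    - [-0.499,-0.56,0.717]
    - [-0.499,-0.56,0.717]
  rotation:
    - [0,0,0]
    - [0,0,0]
    - [0,0,0]
    - [0,0,0]
    - [0,0,0]
    - [0,0,0]
    - [0,0,0]
    - [0,0,0]
  grip: [0,0,0,0,0,0,0,0]

```text
time: 10.78
ee_pos: [0.4327, -0.2735, 0.0298]
orientation: [-0.001, 0.372, 0.928, 0.0]
wrist_force: [0.1, -0.3, 0.7]
finger_gap: 0.0852
grip_force: 0.0
```

>>> drive_tool:
  slide:
    - [0,0,0]
    - [0,0,0]
    - [0,0,0]
    - [0,0,0]
    - [0,0,0]
    - [0,0,0]
    - [0,0,0]
    - [0,0,0]
  rotation:
    - [0,0,0]
    - [0,0,0]
    - [0,0,0]
    - [0,0,0]
    - [0,0,0]
    - [0,0,0]
    - [0,0,0]
    - [0,0,0]
  grip: [0.3,0.4,0.5,0.6,0.7,0.8,0.9,0.9]
  force: 40

```text
time: 11.78
ee_pos: [0.4337, -0.2741, 0.0308]
orientation: [0.0, 0.372, 0.928, -0.0]
wrist_force: [-0.2, 0.3, 5.1]
finger_gap: 0.0253
grip_force: 39.9
```

Run:
```python
from h import *
p=pose()
legs([(p[0],p[1],80,p[3],20,'up'),(540,60,80,30,30,'go'),(634.7,288.9,80,10.2,30,'go'),(634.7,288.9,-16,10.2,15,'down')])
```

```text
from [ 433.7 -274.1   30.8   46.3]
up n 3 end slide [0.0, 0.0, -0.328] rz -0.0 ends [434.0, -274.0, 80.0, 46.0]
go n 6 end slide [0.488, 1.0, 0.0] rz 0.065 ends [484.0, -115.0, 80.0, 39.0]
go n 7 end slide [0.671, 1.0, 0.0] rz 0.07 ends [539.0, 57.0, 80.0, 30.0]
go n 1 end slide [0.013, 0.015, 0.0] rz 0.001 ends [540.0, 60.0, 80.0, 30.0]
go n 7 end slide [0.768, 1.0, 0.0] rz 0.126 ends [612.0, 235.0, 80.0, 15.0]
go n 2 end slide [0.311, 0.237, 0.0] rz 0.039 ends [635.0, 289.0, 80.0, 10.0]
down n 7 end slide [-0.0, -0.0, 0.64] rz -0.0 ends [635.0, 289.0, -16.0, 10.0]
```

>>> drive_tool:
  slide:
    - [0,0,-0.03]
    - [0,0,-0.1]
    - [0,0,-0.2]
    - [0,0,-0.33]
    - [0,0,-0.33]
  rotation:
    - [0,0,0]
    - [0,0,0]
    - [0,0,0]
    - [0,0,0]
    - [0,0,0]
  grip: [0.9,0.9,0.9,0.9,0.9]

```text
time: 12.4
ee_pos: [0.4351, -0.275, 0.0823]
orientation: [0.002, 0.372, 0.928, -0.0]
wrist_force: [0.1, 0.3, -1.7]
finger_gap: 0.0248
grip_force: 39.3
```

>>> drive_tool:
  slide:
    - [0.1,0.2,0]
    - [0.2,0.4,0]
    - [0.3,0.6,0]
    - [0.4,0.8,0]
    - [0.488,1,0]
    - [0.488,1,0]
  rotation:
    - [0,0,0.01]
    - [0,0,0.03]
    - [0,0,0.04]
    - [0,0,0.05]
    - [0,0,0.065]
    - [0,0,0.065]
  grip: [0.9,0.9,0.9,0.9,0.9,0.9]

```text
time: 13.15
ee_pos: [0.4844, -0.1131, 0.0796]
orientation: [-0.0, 0.433, 0.902, 0.0]
wrist_force: [-0.6, -0.6, -0.8]
finger_gap: 0.0244
grip_force: 39.5
```

Run:
```python
from h import *
p=pose()
legs([(540,60,80,30,30,'go'),(634.7,288.9,80,10.2,30,'go'),(634.7,288.9,-16,10.2,15,'down')])
f=grab_frame("top");s=grab_frame("side")
for c,a in comps(s,(0,0,80),(180,85,255),(270,290,365,370)):print(a/16,rect(s,c,.052))
for c,a in comps(f,(0,0,82),(180,85,255),(365,190,430,240)):print(a/16,rect(f,c,.052),cv2.minEnclosingCircle(world(f,hull(c),.052).astype(np.float32)))
for c,a in comps(f,(0,0,55),(180,85,255),(365,190,430,240)):print(a/16,rect(f,c,.026))
```

```text
from [ 484.4 -113.1   79.6   38.7]
go n 6 end slide [0.661, 1.0, -0.003] rz 0.072 ends [539.0, 58.0, 80.0, 30.0]
go n 1 end slide [0.009, 0.01, 0.0] rz 0.001 ends [540.0, 60.0, 80.0, 30.0]
go n 7 end slide [0.769, 1.0, 0.0] rz 0.126 ends [612.0, 235.0, 80.0, 15.0]
go n 2 end slide [0.31, 0.236, 0.0] rz 0.039 ends [635.0, 289.0, 80.0, 10.0]
down n 7 end slide [-0.0, 0.0, 0.64] rz -0.0 ends [635.0, 289.0, -16.0, 10.0]
680.1875 [ 437.8 -276.9   58.5   57.6   61.8]
495.0625 [ 322.4 -308.4   57.3   29.    68.4]
1198.625 [ 433.8 -228.7  123.    61.3   -2. ] ((0.4338702857494354, -0.2278352677822113), 0.06844166666269302)
353.28125 [ 439.1 -283.4   57.5   44.9    1.5] ((0.4390619099140167, -0.27762797474861145), 0.02910061739385128)
1822.65625 [ 438.4 -264.9  128.7  124.1   89.6]
```

>>> drive_tool:
  slide:
    - [0.1,0.16,0]
    - [0.22,0.33,0]
    - [0.33,0.5,0]
    - [0.44,0.66,0]
    - [0.55,0.83,0]
    - [0.66,1,0]
    - [0.66,1,0]
  rotation:
    - [0,0,0.01]
    - [0,0,0.02]
    - [0,0,0.04]
    - [0,0,0.05]
    - [0,0,0.06]
    - [0,0,0.07]
    - [0,0,0.07]
  grip: [0.9,0.9,0.9,0.9,0.9,0.9,0.9]

```text
time: 14.12
ee_pos: [0.5403, 0.0565, 0.0797]
orientation: [0.0, 0.499, 0.867, 0.0]
wrist_force: [0.0, -0.2, -0.7]
finger_gap: 0.025
grip_force: 39.5
```

>>> drive_tool:
  slide:
    - [0.13,0.17,0]
    - [0.26,0.33,0]
    - [0.38,0.5,0]
    - [0.51,0.67,0]
    - [0.64,0.83,0]
    - [0.769,1,0]
    - [0.769,1,0]
  rotation:
    - [0,0,0.02]
    - [0,0,0.04]
    - [0,0,0.06]
    - [0,0,0.08]
    - [0,0,0.1]
    - [0,0,0.126]
    - [0,0,0.126]
  grip: [0.9,0.9,0.9,0.9,0.9,0.9,0.9]

```text
time: 15.0
ee_pos: [0.6124, 0.2311, 0.0793]
orientation: [0.0, 0.608, 0.794, -0.0]
wrist_force: [-1.0, 0.3, -0.5]
finger_gap: 0.0248
grip_force: 39.7
```

Run:
```python
from h import *
legs([(636.5,289.3,40,10.2,30,'go'),(636.5,289.3,-14,10.2,15,'down')])
```

```text
from [612.4 231.1  79.3  15. ]
go n 3 end slide [0.333, 0.256, 0.262] rz 0.04 ends [636.0, 289.0, 40.0, 10.0]
down n 4 end slide [-0.0, 0.0, 0.36] rz 0.0 ends [636.0, 289.0, -14.0, 10.0]
```

>>> drive_tool:
  slide:
    - [0.12,0.1,0]
    - [0.24,0.2,0.05]
    - [0.333,0.256,0.1]
    - [0.333,0.256,0.2]
    - [0.333,0.256,0.3]
    - [0.333,0.256,0.4]
    - [0.333,0.256,0.5]
    - [0.333,0.256,0.5]
  rotation:
    - [0,0,0.02]
    - [0,0,0.03]
    - [0,0,0.04]
    - [0,0,0.04]
    - [0,0,0.04]
    - [0,0,0.04]
    - [0,0,0.04]
    - [0,0,0.04]
  grip: [0.9,0.9,0.9,0.9,0.9,0.9,0.9,0.9]

```text
time: 16.0
ee_pos: [0.6344, 0.2881, 0.0027]
orientation: [-0.001, 0.642, 0.767, -0.002]
wrist_force: [-0.4, -1.0, -0.3]
finger_gap: 0.0245
grip_force: 39.7
```

>>> drive_tool:
  slide:
    - [0,0,0.03]
    - [0,0,0.06]
    - [0,0,0.08]
    - [0,0,0.09]
    - [0,0,0.1]
    - [0,0,0.1]
  rotation:
    - [0,0,0]
    - [0,0,0]
    - [0,0,0]
    - [0,0,0]
    - [0,0,0]
    - [0,0,0]
  grip: [0.9,0.9,0.9,0.9,0.9,0.9]

```text
time: 16.75
ee_pos: [0.6358, 0.2892, -0.0101]
orientation: [-0.0, 0.641, 0.767, -0.0]
wrist_force: [0.5, 0.3, 0.1]
finger_gap: 0.0248
grip_force: 39.7
```

Run:
```python
from h import *
legs([(636.5,289.3,-14,10.2,15,'down')])
f=grab_frame("side");cv2.imwrite("pics/s4.png",cv2.resize(f["frame"][90:210,250:400,::-1],None,fx=5,fy=5))
```

```text
from [635.8 289.2 -10.1  10.2]
down n 1 end slide [0.0, 0.004, 0.026] rz -0.0 ends [636.0, 289.0, -14.0, 10.0]
```

View pics/s4.png

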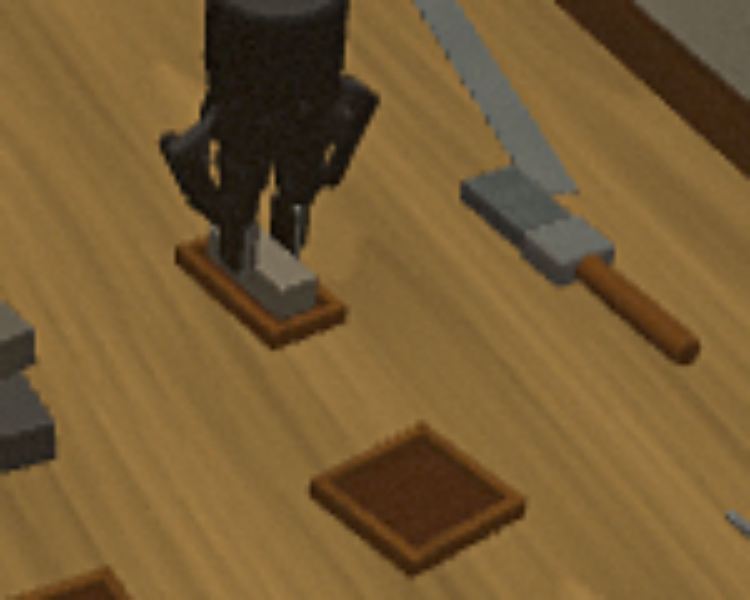

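The slip, at about (280,275) in the crop, hovers right over its tray and is aligned with it. I'll lower it the last few millimetres, release and lift.

>>> drive_tool:
  slide:
    - [0,0,0.01]
    - [0,0,0.02]
    - [0,0,0.03]
    - [0,0,0.035]
    - [0,0,0.035]
  rotation:
    - [0,0,0]
    - [0,0,0]
    - [0,0,0]
    - [0,0,0]
    - [0,0,0]
  grip: [0.9,0.9,0.9,0.9,0.9]

```text
time: 17.42
ee_pos: [0.6358, 0.2891, -0.0151]
orientation: [-0.0, 0.642, 0.767, -0.0]
wrist_force: [-1.7, -1.0, 1.5]
finger_gap: 0.0244
grip_force: 39.9
```

>>> drive_tool:
  slide:
    - [0,0,0]
    - [0,0,0]
    - [0,0,0]
    - [0,0,0]
    - [0,0,-0.1]
    - [0,0,-0.2]
    - [0,0,-0.4]
    - [0,0,-0.7]
    - [0,0,-0.7]
  rotation:
    - [0,0,0]
    - [0,0,0]
    - [0,0,0]
    - [0,0,0]
    - [0,0,0]
    - [0,0,0]
    - [0,0,0]
    - [0,0,0]
    - [0,0,0]
  grip: [0.6,0.5,0.4,0.4,0.4,0.3,0,0,0]

```text
time: 18.55
ee_pos: [0.6397, 0.2909, 0.0971]
orientation: [0.003, 0.641, 0.767, 0.006]
wrist_force: [-0.2, 0.1, 0.9]
finger_gap: 0.0855
grip_force: 0.0
```

Run:
```python
from h import *
p=pose()
f=grab_frame("top");s=grab_frame("side")
for n,z,b in(('round',.052,(365,190,430,240)),):
  for c,a in comps(f,(0,0,82),(180,85,255),b):print(n,a/16,rect(f,c,z),cv2.minEnclosingCircle(world(f,hull(c),z).astype(np.float32)))
  for c,a in comps(s,(0,0,80),(180,85,255),(290,290,360,370)):print(n,a/16,rect(s,c,z),cv2.minEnclosingCircle(world(s,hull(c),z).astype(np.float32)))
for c,a in comps(f,(0,0,56),(180,85,255),(365,190,430,240)):print('broad',a/16,rect(f,c,.026))
for c,a in comps(s,(0,0,80),(180,90,255),(280,130,325,162)):print('slip placed',a/16,rect(s,c,.028))
hsv=cv2.cvtColor(f["frame"],cv2.COLOR_RGB2HSV)
print(hsv[142,372:425].tolist())
```

```text
round 434.59375 [ 438.9 -277.6   57.4   56.9  -28.1] ((0.4391430616378784, -0.2775775194168091), 0.029253225773572922)
round 675.09375 [ 438.2 -276.8   58.1   57.5   64.7] ((0.4378940463066101, -0.27634111046791077), 0.02989823743700981)
broad 922.28125 [ 439.3 -280.    94.4   67.3  -84.8]
slip placed 127.78125 [634.9 286.4  78.1  26.7 -80.3]
[[19, 131, 125], [18, 128, 126], [18, 128, 126], [18, 130, 126], [19, 129, 125], [19, 125, 124], [19, 124, 125], [19, 128, 128], [18, 131, 119], [17, 142, 86], [14, 185, 73], [15, 176, 90], [14, 177, 78], [11, 191, 56], [10, 175, 54], [11, 182, 56], [11, 182, 56], [9, 164, 56], [11, 192, 57], [11, 191, 56], [12, 187, 56], [10, 190, 55], [11, 176, 55], [12, 197, 53], [12, 194, 54], [10, 173, 56], [10, 173, 56], [11, 181, 55], [11, 175, 54], [13, 202, 53], [12, 189, 54], [12, 183, 53], [11, 175, 54], [10, 175, 54], [12, 179, 54], [12, 181, 55], [12, 184, 54], [13, 188, 53], [10, 188, 53], [12, 191, 52], [12, 196, 52], [14, 177, 75], [14, 181, 86], [15, 155, 97], [18, 133, 119], [19, 127, 129], [19, 126, 127], [18, 128, 126], [19, 128, 126], [19, 128, 126], [19, 130, 126], [19, 128, 126], [19, 129, 125]]
```

The slip is down in its tray. Next is the square.

Run:
```python
from h import *
legs([(447.2,258.2,50,16.3,60,'go'),(447.2,258.2,-1,16.3,20,'dn')])
```

```text
from [636.7 289.6  91.9  10.2]
go n 3 end slide [0.014, -1.0, 0.218] rz -0.04 ends [489.0, 265.0, 59.0, 15.0]
go n 1 end slide [0.027, -0.279, 0.061] rz -0.011 ends [447.0, 258.0, 50.0, 16.0]
dn n 3 end slide [0.0, -0.0, 0.34] rz 0.0 ends [447.0, 258.0, -1.0, 16.0]
```

>>> drive_tool:
  slide:
    - [0,-0.4,0]
    - [0.01,-0.8,0]
    - [0.014,-1,0.1]
    - [0.014,-1,0.22]
    - [0.014,-1,0.22]
  rotation:
    - [0,0,-0.02]
    - [0,0,-0.04]
    - [0,0,-0.04]
    - [0,0,-0.04]
    - [0,0,-0.04]
  grip: [0,0,0,0,0]

```text
time: 19.27
ee_pos: [0.4855, 0.2636, 0.0547]
orientation: [-0.001, 0.609, 0.793, -0.002]
wrist_force: [0.1, -1.2, -0.7]
finger_gap: 0.0855
grip_force: 0.0
```

>>> drive_tool:
  slide:
    - [0.027,-0.28,0]
    - [0.027,-0.28,0.06]
    - [0.027,-0.28,0.16]
    - [0.027,-0.28,0.26]
    - [0.027,-0.28,0.35]
    - [0.027,-0.28,0.4]
    - [0.027,-0.28,0.4]
  rotation:
    - [0,0,-0.011]
    - [0,0,-0.011]
    - [0,0,-0.011]
    - [0,0,-0.011]
    - [0,0,-0.011]
    - [0,0,-0.011]
    - [0,0,-0.011]
  grip: [0,0,0,0,0,0,0]

```text
time: 20.15
ee_pos: [0.4458, 0.2574, -0.0042]
orientation: [-0.0, 0.6, 0.8, -0.001]
wrist_force: [-0.1, -0.2, -0.2]
finger_gap: 0.085
grip_force: 0.0
```

>>> drive_tool:
  slide:
    - [0,0,0]
    - [0,0,0]
    - [0,0,0]
    - [0,0,0]
    - [0,0,0]
    - [0,0,0]
    - [0,0,0]
    - [0,0,0]
  rotation:
    - [0,0,0]
    - [0,0,0]
    - [0,0,0]
    - [0,0,0]
    - [0,0,0]
    - [0,0,0]
    - [0,0,0]
    - [0,0,0]
  grip: [0.15,0.25,0.35,0.45,0.55,0.65,0.65,0.65]
  force: 45

```text
time: 21.15
ee_pos: [0.4469, 0.2581, -0.0025]
orientation: [0.0, 0.6, 0.8, 0.001]
wrist_force: [0.2, -0.4, 5.6]
finger_gap: 0.0531
grip_force: 49.2
```

>>> drive_tool:
  slide:
    - [0,0,-0.03]
    - [0,0,-0.1]
    - [0,0,-0.2]
    - [0,0,-0.3]
    - [0,0,-0.3]
  rotation:
    - [0,0,0]
    - [0,0,0]
    - [0,0,0]
    - [0,0,0]
    - [0,0,0]
  grip: [0.65,0.65,0.65,0.65,0.65]

```text
time: 21.78
ee_pos: [0.4478, 0.2586, 0.0437]
orientation: [0.001, 0.6, 0.8, 0.002]
wrist_force: [-0.3, -0.7, -1.9]
finger_gap: 0.0528
grip_force: 48.6
```

Run:
```python
from h import *
legs([(635.5,86.3,44,15.5,30,'go'),(635.5,86.3,-20,15.5,15,'dn')])
```

```text
from [447.8 258.6  43.7  16.3]
go n 6 end slide [-1.0, 0.604, -0.001] rz 0.005 ends [577.0, 140.0, 44.0, 16.0]
go n 3 end slide [-0.451, 0.279, -0.001] rz 0.002 ends [636.0, 86.0, 44.0, 16.0]
dn n 5 end slide [-0.0, 0.0, 0.427] rz -0.0 ends [636.0, 86.0, -20.0, 16.0]
```

>>> drive_tool:
  slide:
    - [-0.15,0.1,0]
    - [-0.32,0.2,0]
    - [-0.5,0.3,0]
    - [-0.67,0.4,0]
    - [-0.84,0.5,0]
    - [-1,0.604,0]
    - [-1,0.604,0]
  rotation:
    - [0,0,0]
    - [0,0,0]
    - [0,0,0]
    - [0,0,0]
    - [0,0,0]
    - [0,0,0.007]
    - [0,0,0.007]
  grip: [0.65,0.65,0.65,0.65,0.65,0.65,0.65]

```text
time: 22.65
ee_pos: [0.5766, 0.1377, 0.0413]
orientation: [0.0, 0.607, 0.795, 0.0]
wrist_force: [0.0, 0.0, -1.4]
finger_gap: 0.0532
grip_force: 48.5
```

>>> drive_tool:
  slide:
    - [-0.15,0.1,0]
    - [-0.3,0.2,0]
    - [-0.45,0.28,0]
    - [-0.45,0.28,0.1]
    - [-0.45,0.28,0.2]
    - [-0.45,0.28,0.3]
    - [-0.45,0.28,0.36]
    - [-0.45,0.28,0.36]
  rotation:
    - [0,0,0]
    - [0,0,0]
    - [0,0,0]
    - [0,0,0]
    - [0,0,0]
    - [0,0,0]
    - [0,0,0]
    - [0,0,0]
  grip: [0.65,0.65,0.65,0.65,0.65,0.65,0.65,0.65]

```text
time: 23.65
ee_pos: [0.6326, 0.0857, -0.0136]
orientation: [-0.001, 0.605, 0.796, -0.001]
wrist_force: [-0.9, -0.9, -1.8]
finger_gap: 0.0529
grip_force: 48.4
```

Run:
```python
from h import *
legs([(635.5,86.3,-22,15.5,15,'dn')])
f=grab_frame("side");cv2.imwrite("pics/s5.png",cv2.resize(f["frame"][120:240,250:400,::-1],None,fx=5,fy=5))
```

```text
from [632.6  85.7 -13.6  15.5]
dn n 1 end slide [-0.001, 0.02, 0.056] rz 0.0 ends [636.0, 86.0, -22.0, 16.0]
```

View pics/s5.png

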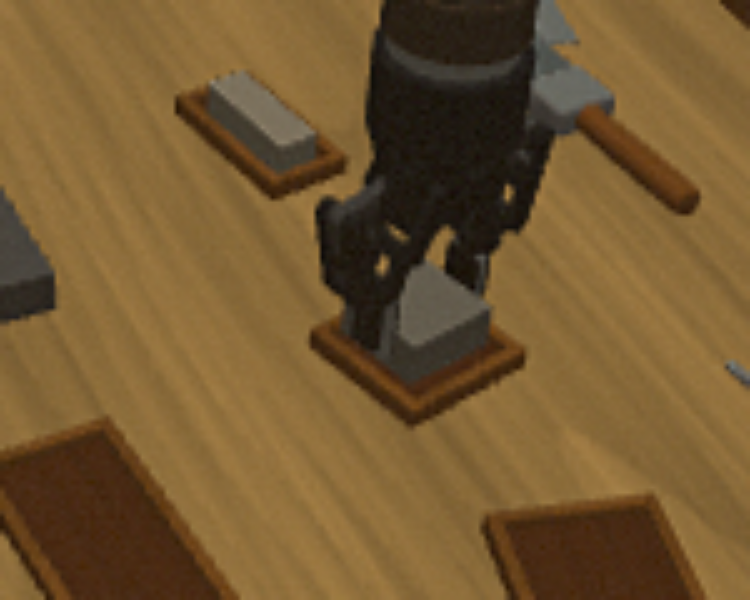

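The slip sits centred in its tray at (260,130) in the crop. The square is over its own tray at (440,320), slightly toward −x. I'll nudge it and lower it.

>>> drive_tool:
  slide:
    - [0,0.01,0]
    - [0,0.01,0.01]
    - [0,0.01,0.02]
    - [0,0.01,0.03]
    - [0,0.01,0.04]
    - [0,0.01,0.05]
    - [0,0.01,0.05]
  rotation:
    - [0,0,0]
    - [0,0,0]
    - [0,0,0]
    - [0,0,0]
    - [0,0,0]
    - [0,0,0]
    - [0,0,0]
  grip: [0.65,0.65,0.65,0.65,0.65,0.65,0.65]

```text
time: 24.58
ee_pos: [0.6351, 0.0857, -0.02]
orientation: [-0.0, 0.605, 0.796, -0.0]
wrist_force: [-0.0, 0.7, -1.0]
finger_gap: 0.0533
grip_force: 48.5
```

>>> drive_tool:
  slide:
    - [0,0,0.007]
    - [0,0,0.014]
    - [0,0,0.02]
    - [0,0,0.02]
  rotation:
    - [0,0,0]
    - [0,0,0]
    - [0,0,0]
    - [0,0,0]
  grip: [0.65,0.65,0.65,0.65]

```text
time: 25.08
ee_pos: [0.6353, 0.0858, -0.0224]
orientation: [0.0, 0.605, 0.796, 0.0]
wrist_force: [-0.5, -0.2, 1.4]
finger_gap: 0.053
grip_force: 48.7
```

>>> drive_tool:
  slide:
    - [0,0,0]
    - [0,0,0]
    - [0,0,0]
    - [0,0,-0.1]
    - [0,0,-0.2]
    - [0,0,-0.4]
    - [0,0,-0.6]
    - [0,0,-0.6]
  rotation:
    - [0,0,0]
    - [0,0,0]
    - [0,0,0]
    - [0,0,0]
    - [0,0,0]
    - [0,0,0]
    - [0,0,0]
    - [0,0,0]
  grip: [0.2,0.1,0,0,0,0,0,0]

```text
time: 26.08
ee_pos: [0.6385, 0.0862, 0.0721]
orientation: [0.003, 0.605, 0.796, 0.003]
wrist_force: [0.1, 0.1, 0.2]
finger_gap: 0.0858
grip_force: 0.0
```

Run:
```python
from h import *
f=grab_frame("top");s=grab_frame("side")
for c,a in comps(f,(0,0,56),(180,85,255),(140,190,215,235)):print('long',a/16,rect(f,c,.026))
for c,a in comps(s,(0,0,56),(180,90,255),(215,140,275,190)):print('long side',a/16,rect(s,c,.026))
for c,a in comps(f,(0,140,0),(180,255,100),(375,118,423,165)):
  w=world(f,hull(c),.012).astype(np.float32);print('rt',a/16,cv2.minEnclosingCircle(w),rect(f,c,.012))
for c,a in comps(f,(0,140,0),(180,255,63),(375,118,423,165)):
  w=world(f,hull(c),.009).astype(np.float32);print('rt floor',a/16,cv2.minEnclosingCircle(w),rect(f,c,.009))
for c,a in comps(f,(0,140,0),(180,255,63),(240,193,323,243)):print('lt floor',a/16,rect(f,c,.008))
for c,a in comps(f,(0,140,0),(180,255,63),(290,112,360,165)):print('bt floor',a/16,rect(f,c,.008))
legs([(447,248,60,2,60,'go')])
```

```text
long 2411.125 [447.7 258.7 185.4 112.7  89.7]
long side 549.5 [445.8 258.4 141.2  50.2 -88.5]
rt 909.65625 ((0.6288127303123474, -0.2958947718143463), 0.046200018376111984) [ 628.3 -296.6   91.4   86.7  -38.7]
rt floor 582.34375 ((0.6315602660179138, -0.2988406717777252), 0.036568138748407364) [ 631.7 -298.6   71.8   71.3   -3.1]
lt floor 388.21875 [438.9 -40.9  62.4  61.2   5.5]
bt floor 1088.03125 [ 639.1 -107.   107.7   73.    78.7]
bt floor 31.59375 [600.  -74.1  68.8   4.6  78.3]
from [635.8  85.9  68.3  15.5]
go n 4 end slide [1.0, -0.671, 0.04] rz 0.082 ends [499.0, 204.0, 62.0, 6.0]
go n 2 end slide [0.329, -0.314, 0.015] rz 0.03 ends [447.0, 248.0, 60.0, 2.0]
```

The square is seated. Next is the long stone at (447, 258.5), closing at 1.5°, and then its tray at (433, 4), closing at 4.4°.

>>> drive_tool:
  slide:
    - [0.35,-0.22,0]
    - [0.7,-0.45,0]
    - [1,-0.67,0]
    - [1,-0.67,0]
    - [1,-0.67,0]
  rotation:
    - [0,0,0.04]
    - [0,0,0.08]
    - [0,0,0.08]
    - [0,0,0.08]
    - [0,0,0.08]
  grip: [0,0,0,0,0]

```text
time: 26.8
ee_pos: [0.4984, 0.2035, 0.0668]
orientation: [0.0, 0.67, 0.743, -0.0]
wrist_force: [0.7, -1.1, 0.8]
finger_gap: 0.0852
grip_force: 0.0
```

Run:
```python
from h import *
legs([(446.8,258.5,40,1.5,60,'go'),(446.8,258.5,-28,1.5,20,'dn')])
```

```text
from [498.4 203.5  66.8   5.9]
go n 2 end slide [0.4, -0.304, 0.178] rz 0.037 ends [447.0, 258.0, 40.0, 2.0]
dn n 4 end slide [0.0, -0.0, 0.454] rz -0.0 ends [447.0, 258.0, -28.0, 2.0]
```

>>> drive_tool:
  slide:
    - [0.25,-0.2,0]
    - [0.4,-0.304,0.05]
    - [0.4,-0.304,0.18]
    - [0.4,-0.304,0.3]
    - [0.4,-0.304,0.42]
    - [0.4,-0.304,0.54]
    - [0.4,-0.304,0.632]
    - [0.4,-0.304,0.632]
  rotation:
    - [0,0,0.02]
    - [0,0,0.037]
    - [0,0,0.037]
    - [0,0,0.037]
    - [0,0,0.037]
    - [0,0,0.037]
    - [0,0,0.037]
    - [0,0,0.037]
  grip: [0,0,0,0,0,0,0,0]

```text
time: 27.8
ee_pos: [0.4467, 0.2574, -0.0289]
orientation: [-0.0, 0.699, 0.715, -0.001]
wrist_force: [0.3, -0.0, 0.3]
finger_gap: 0.0852
grip_force: 0.0
```

>>> drive_tool:
  slide:
    - [0,0,0]
    - [0,0,0]
    - [0,0,0]
    - [0,0,0]
    - [0,0,0]
    - [0,0,0]
    - [0,0,0]
    - [0,0,0]
  rotation:
    - [0,0,0]
    - [0,0,0]
    - [0,0,0]
    - [0,0,0]
    - [0,0,0]
    - [0,0,0]
    - [0,0,0]
    - [0,0,0]
  grip: [0.15,0.25,0.35,0.45,0.55,0.65,0.65,0.65]
  force: 80

```text
time: 28.8
ee_pos: [0.4471, 0.2589, -0.0266]
orientation: [0.0, 0.698, 0.716, 0.001]
wrist_force: [-0.5, 0.4, 5.6]
finger_gap: 0.0483
grip_force: 81.8
```

>>> drive_tool:
  slide:
    - [0,0,-0.03]
    - [0,0,-0.1]
    - [0,0,-0.2]
    - [0,0,-0.3]
    - [0,0,-0.3]
  rotation:
    - [0,0,0]
    - [0,0,0]
    - [0,0,0]
    - [0,0,0]
    - [0,0,0]
  grip: [0.65,0.65,0.65,0.65,0.65]

```text
time: 29.42
ee_pos: [0.4485, 0.2595, 0.0194]
orientation: [0.001, 0.698, 0.716, 0.002]
wrist_force: [0.7, 0.7, -4.0]
finger_gap: 0.0481
grip_force: 83.6
```

Run:
```python
from h import *
s=grab_frame("side")
for c,a in comps(s,(0,0,56),(180,90,255),(205,120,285,190)):print('long side',a/16,rect(s,c,.069))
legs([(433.4,3.9,pose()[2],4.4,30,'go'),(433.4,3.9,-10,4.4,15,'dn')])
```

```text
long side 465.09375 [445.3 261.3 138.1  60.5 -86.9]
from [447.7 259.   18.5   1.4]
go n 6 end slide [-1.0, -0.081, -0.0] rz -0.015 ends [439.0, 109.0, 18.0, 3.0]
go n 4 end slide [-0.696, -0.079, -0.0] rz -0.01 ends [433.0, 4.0, 18.0, 4.0]
dn n 2 end slide [0.0, -0.0, 0.19] rz 0.0 ends [433.0, 4.0, -10.0, 4.0]
```

>>> drive_tool:
  slide:
    - [-0.12,-0.01,0]
    - [-0.29,-0.02,0]
    - [-0.47,-0.04,0]
    - [-0.65,-0.05,0]
    - [-0.83,-0.07,0]
    - [-1,-0.08,0]
    - [-1,-0.08,0]
  rotation:
    - [0,0,0]
    - [0,0,0]
    - [0,0,-0.01]
    - [0,0,-0.01]
    - [0,0,-0.015]
    - [0,0,-0.015]
    - [0,0,-0.015]
  grip: [0.65,0.65,0.65,0.65,0.65,0.65,0.65]

```text
time: 30.35
ee_pos: [0.437, 0.1057, 0.0167]
orientation: [-0.0, 0.688, 0.726, -0.001]
wrist_force: [0.3, 1.1, -4.8]
finger_gap: 0.0481
grip_force: 83.5
```

>>> drive_tool:
  slide:
    - [-0.17,-0.02,0]
    - [-0.34,-0.04,0]
    - [-0.52,-0.06,0]
    - [-0.69,-0.08,0]
    - [-0.69,-0.08,0.06]
    - [-0.69,-0.08,0.12]
    - [-0.69,-0.08,0.19]
    - [-0.69,-0.08,0.19]
  rotation:
    - [0,0,0]
    - [0,0,-0.01]
    - [0,0,-0.01]
    - [0,0,-0.01]
    - [0,0,-0.01]
    - [0,0,-0.01]
    - [0,0,-0.01]
    - [0,0,-0.01]
  grip: [0.65,0.65,0.65,0.65,0.65,0.65,0.65,0.65]

```text
time: 31.35
ee_pos: [0.4312, 0.0049, -0.0123]
orientation: [-0.001, 0.679, 0.734, -0.001]
wrist_force: [-0.9, 0.2, -4.5]
finger_gap: 0.0481
grip_force: 83.4
```

Run:
```python
from h import *
legs([(433.4,3.9,-18,4.4,15,'dn')])
f=grab_frame("side");cv2.imwrite("pics/s6.png",cv2.resize(f["frame"][170:290,210:360,::-1],None,fx=5,fy=5))
```

```text
from [431.2   4.9 -12.3   4.5]
dn n 1 end slide [-0.008, 0.014, 0.038] rz 0.001 ends [433.0, 4.0, -18.0, 4.0]
```

View pics/s6.png

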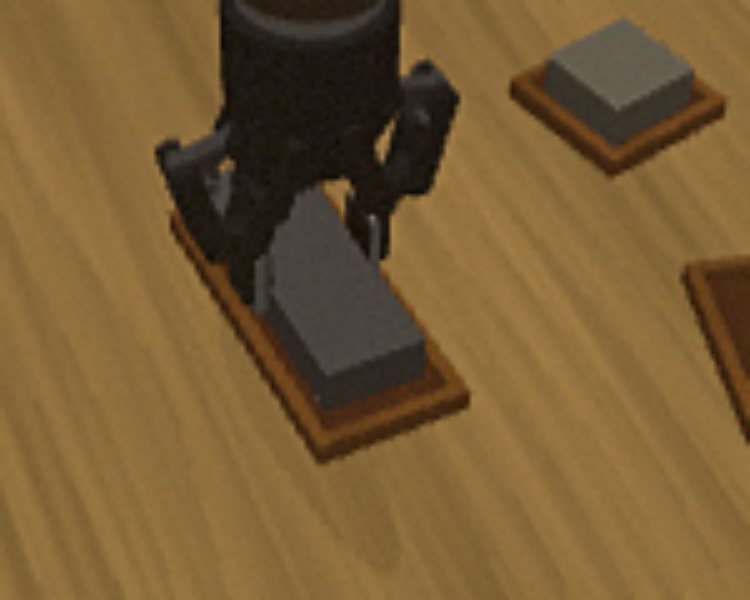

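The long stone is just above its recess at (340,330) in the crop, aligned, and the square is seated at (620,80). I'll lower and release.

>>> drive_tool:
  slide:
    - [-0.004,0.006,0.01]
    - [-0.004,0.006,0.02]
    - [-0.004,0.006,0.03]
    - [-0.004,0.006,0.04]
    - [-0.004,0.006,0.05]
    - [-0.004,0.006,0.055]
    - [-0.004,0.006,0.055]
  rotation:
    - [0,0,0]
    - [0,0,0]
    - [0,0,0]
    - [0,0,0]
    - [0,0,0]
    - [0,0,0]
    - [0,0,0]
  grip: [0.65,0.65,0.65,0.65,0.65,0.65,0.65]

```text
time: 32.28
ee_pos: [0.4334, 0.0037, -0.0194]
orientation: [-0.0, 0.679, 0.734, -0.0]
wrist_force: [-0.4, -0.8, -4.6]
finger_gap: 0.0483
grip_force: 83.4
```

>>> drive_tool:
  slide:
    - [0,0,0.005]
    - [0,0,0.01]
    - [0,0,0.012]
    - [0,0,0.012]
  rotation:
    - [0,0,0]
    - [0,0,0]
    - [0,0,0]
    - [0,0,0]
  grip: [0.65,0.65,0.65,0.65]

```text
time: 32.78
ee_pos: [0.4336, 0.0038, -0.0206]
orientation: [0.0, 0.679, 0.734, 0.0]
wrist_force: [-2.9, 0.5, 6.5]
finger_gap: 0.0484
grip_force: 84.8
```

>>> drive_tool:
  slide:
    - [0,0,0]
    - [0,0,0]
    - [0,0,0]
    - [0,0,-0.1]
    - [0,0,-0.2]
    - [0,0,-0.4]
    - [0,0,-0.6]
    - [0,0,-0.6]
  rotation:
    - [0,0,0]
    - [0,0,0]
    - [0,0,0]
    - [0,0,0]
    - [0,0,0]
    - [0,0,0]
    - [0,0,0]
    - [0,0,0]
  grip: [0.2,0.1,0,0,0,0,0,0]

```text
time: 33.78
ee_pos: [0.4359, 0.0038, 0.071]
orientation: [0.002, 0.679, 0.734, 0.002]
wrist_force: [0.2, -0.2, -0.6]
finger_gap: 0.0853
grip_force: 0.0
```

Run:
```python
from h import *
s=grab_frame("side")
for c,a in comps(s,(0,0,56),(180,90,255),(245,195,310,265)):print('long side',a/16,rect(s,c,.032))
for c,a in comps(s,(0,100,0),(180,255,100),(235,195,315,265)):print('tray',a/16,rect(s,c,.012))
legs([(438.5,-277.2,60,0,60,'go'),(438.5,-277.2,-3,0,20,'dn')])
```

```text
long side 900.5625 [432.9   4.  140.   49.8 -85.5]
tray 215.65625 [430.5  -0.6 172.9  79.1 -84.5]
tray 122.75 [407.3   3.  156.5  25.7 -79.4]
from [434.5   3.7  69.6   4.4]
go n 3 end slide [-1.0, -0.063, 0.034] rz 0.02 ends [437.0, -147.0, 64.0, 2.0]
go n 3 end slide [-0.871, -0.019, 0.03] rz 0.017 ends [438.0, -277.0, 60.0, 0.0]
dn n 4 end slide [0.0, 0.0, 0.42] rz -0.0 ends [438.0, -277.0, -3.0, 0.0]
```

The long stone is seated: it measures 140.0 x 49.8 mm at its seated height, at (432.9, 4.0). Next is the round.

>>> drive_tool:
  slide:
    - [-0.35,-0.02,0]
    - [-0.7,-0.04,0.03]
    - [-1,-0.063,0.03]
    - [-1,-0.063,0.03]
  rotation:
    - [0,0,0.01]
    - [0,0,0.02]
    - [0,0,0.02]
    - [0,0,0.02]
  grip: [0,0,0,0]

```text
time: 34.33
ee_pos: [0.4348, -0.1488, 0.063]
orientation: [-0.001, 0.696, 0.718, -0.001]
wrist_force: [0.4, 1.0, 0.8]
finger_gap: 0.0854
grip_force: 0.0
```

>>> drive_tool:
  slide:
    - [-0.35,-0.01,0.03]
    - [-0.7,-0.02,0.03]
    - [-0.87,-0.02,0.03]
    - [-0.87,-0.02,0.1]
    - [-0.87,-0.02,0.2]
    - [-0.87,-0.02,0.3]
    - [-0.87,-0.02,0.4]
    - [-0.87,-0.02,0.45]
    - [-0.87,-0.02,0.45]
  rotation:
    - [0,0,0.01]
    - [0,0,0.017]
    - [0,0,0.017]
    - [0,0,0.017]
    - [0,0,0.017]
    - [0,0,0.017]
    - [0,0,0.017]
    - [0,0,0.017]
    - [0,0,0.017]
  grip: [0,0,0,0,0,0,0,0,0]

```text
time: 35.45
ee_pos: [0.4368, -0.2765, -0.0039]
orientation: [-0.001, 0.707, 0.707, -0.0]
wrist_force: [0.1, -0.7, 0.8]
finger_gap: 0.0852
grip_force: 0.0
```

>>> drive_tool:
  slide:
    - [0,0,0]
    - [0,0,0]
    - [0,0,0]
    - [0,0,0]
    - [0,0,0]
    - [0,0,0]
    - [0,0,0]
    - [0,0,0]
  rotation:
    - [0,0,0]
    - [0,0,0]
    - [0,0,0]
    - [0,0,0]
    - [0,0,0]
    - [0,0,0]
    - [0,0,0]
    - [0,0,0]
  grip: [0.1,0.2,0.3,0.4,0.5,0.6,0.6,0.6]
  force: 50

```text
time: 36.45
ee_pos: [0.4382, -0.2775, -0.0019]
orientation: [0.001, 0.707, 0.707, 0.0]
wrist_force: [-0.7, 0.7, 5.3]
finger_gap: 0.0585
grip_force: 52.9
```

>>> drive_tool:
  slide:
    - [0,0,-0.03]
    - [0,0,-0.1]
    - [0,0,-0.2]
    - [0,0,-0.3]
    - [0,0,-0.3]
  rotation:
    - [0,0,0]
    - [0,0,0]
    - [0,0,0]
    - [0,0,0]
    - [0,0,0]
  grip: [0.6,0.6,0.6,0.6,0.6]

```text
time: 37.08
ee_pos: [0.4387, -0.278, 0.0439]
orientation: [0.002, 0.707, 0.707, 0.0]
wrist_force: [0.8, 0.2, -2.2]
finger_gap: 0.0584
grip_force: 53.9
```

Run:
```python
from h import *
legs([(631.3,-298.4,pose()[2],-12,30,'go'),(631.3,-298.4,-10,-12,15,'dn')])
```

```text
from [ 438.7 -278.    43.9   -0. ]
go n 6 end slide [-0.106, 1.0, -0.0] rz 0.078 ends [589.0, -294.0, 44.0, -9.0]
go n 2 end slide [0.017, 0.285, -0.0] rz 0.022 ends [631.0, -298.0, 44.0, -12.0]
dn n 4 end slide [-0.0, -0.0, 0.359] rz -0.0 ends [631.0, -298.0, -10.0, -12.0]
```

>>> drive_tool:
  slide:
    - [-0.02,0.15,0]
    - [-0.04,0.32,0]
    - [-0.06,0.5,0]
    - [-0.08,0.67,0]
    - [-0.09,0.84,0]
    - [-0.106,1,0]
    - [-0.106,1,0]
  rotation:
    - [0,0,0.01]
    - [0,0,0.02]
    - [0,0,0.04]
    - [0,0,0.05]
    - [0,0,0.06]
    - [0,0,0.08]
    - [0,0,0.08]
  grip: [0.6,0.6,0.6,0.6,0.6,0.6,0.6]

```text
time: 37.95
ee_pos: [0.5884, -0.2928, 0.041]
orientation: [0.0, 0.763, 0.646, 0.0]
wrist_force: [0.3, -1.1, -1.9]
finger_gap: 0.0579
grip_force: 54.2
```

>>> drive_tool:
  slide:
    - [0.01,0.15,0]
    - [0.017,0.28,0]
    - [0.017,0.285,0.1]
    - [0.017,0.285,0.2]
    - [0.017,0.285,0.3]
    - [0.017,0.285,0.36]
    - [0.017,0.285,0.36]
    - [0.017,0.285,0.36]
  rotation:
    - [0,0,0.01]
    - [0,0,0.02]
    - [0,0,0.02]
    - [0,0,0.02]
    - [0,0,0.02]
    - [0,0,0.02]
    - [0,0,0.02]
    - [0,0,0.02]
  grip: [0.6,0.6,0.6,0.6,0.6,0.6,0.6,0.6]

```text
time: 38.95
ee_pos: [0.6302, -0.2978, -0.0116]
orientation: [0.0, 0.777, 0.629, 0.0]
wrist_force: [-1.0, -0.3, -1.7]
finger_gap: 0.0585
grip_force: 54.4
```

Run:
```python
from h import *
legs([(631.3,-298.4,-20,-12,15,'dn')])
f=grab_frame("side");cv2.imwrite("pics/s7.png",cv2.resize(f["frame"][240:360,350:500,::-1],None,fx=5,fy=5))
```

```text
from [ 630.2 -297.8  -11.6  -12. ]
dn n 1 end slide [-0.002, 0.008, 0.056] rz -0.0 ends [631.0, -298.0, -20.0, -12.0]
```

View pics/s7.png

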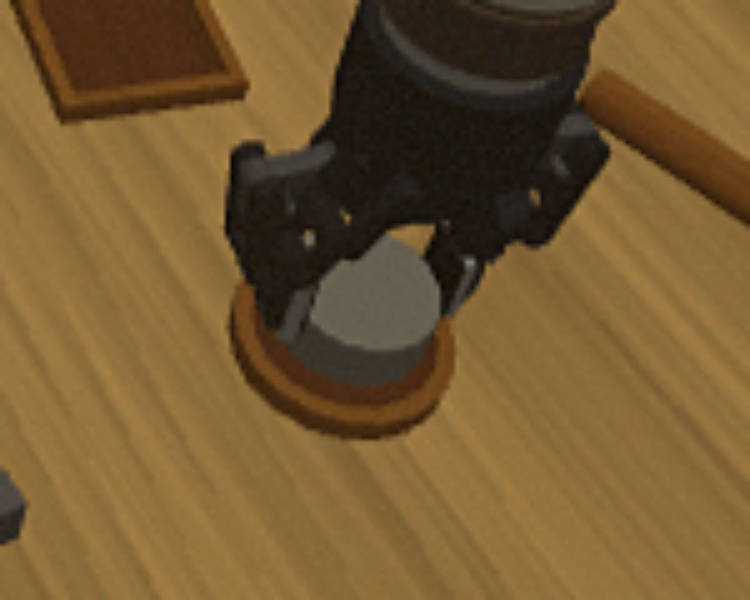

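The round hovers at (370,300) in the crop and the tray centre is near (343,340). I'll check the offset numerically before lowering.

Run:
```python
from h import *
s=grab_frame("side");zt=pose()[2]/1000+.0279+.026
print("proj stone top ctr expected",(proj(s,[.6302,-.2978,zt])-[350,240])*5,"tray outer centre",(proj(s,[.6313,-.2984,.012])-[350,240])*5)
for c,a in comps(s,(0,0,80),(180,85,255),(400,280,445,318)):print(a/16,rect(s,c,zt),cv2.minEnclosingCircle(world(s,hull(c),zt).astype(np.float32)))
c=np.array([[232,320],[455,345],[355,437],[240,365],[300,425],[420,420],[450,375]])/5+[350,240]
w=world(s,c,.004); A=np.c_[2*w,np.ones(len(w))];q=np.linalg.lstsq(A,(w**2).sum(1),rcond=None)[0];print("tray lower edge circle",q[:2],np.sqrt(q[2]+q[:2]@q[:2]))
```

```text
proj stone top ctr expected [364.  283.5] tray outer centre [348.5 328.5]
414.4375 [ 632.  -305.2   58.5   41.8   18.3] ((0.6300058364868164, -0.29911383986473083), 0.029439544305205345)
tray lower edge circle [ 0.62970293 -0.29830982] 0.04386209375998947
```

Stone (630,-299) and tray (630,-298.4) agree, so the apparent offset was perspective. I'll lower it now.

>>> drive_tool:
  slide:
    - [0,0,0.01]
    - [0,0,0.02]
    - [0,0,0.03]
    - [0,0,0.04]
    - [0,0,0.05]
    - [0,0,0.05]
  rotation:
    - [0,0,0]
    - [0,0,0]
    - [0,0,0]
    - [0,0,0]
    - [0,0,0]
    - [0,0,0]
  grip: [0.6,0.6,0.6,0.6,0.6,0.6]

```text
time: 39.8
ee_pos: [0.6297, -0.2975, -0.0199]
orientation: [-0.0, 0.777, 0.629, -0.0]
wrist_force: [0.1, 0.3, -2.9]
finger_gap: 0.058
grip_force: 54.4
```

>>> drive_tool:
  slide:
    - [0,0,0.006]
    - [0,0,0.012]
    - [0,0,0.017]
    - [0,0,0.017]
  rotation:
    - [0,0,0]
    - [0,0,0]
    - [0,0,0]
    - [0,0,0]
  grip: [0.6,0.6,0.6,0.6]

```text
time: 40.3
ee_pos: [0.6299, -0.2976, -0.0218]
orientation: [0.0, 0.777, 0.629, 0.0]
wrist_force: [-1.5, 0.4, -0.1]
finger_gap: 0.0578
grip_force: 54.8
```

>>> drive_tool:
  slide:
    - [0,0,0.004]
    - [0,0,0.004]
    - [0,0,0.004]
    - [0,0,0.004]
    - [0,0,0]
    - [0,0,-0.1]
    - [0,0,-0.2]
    - [0,0,-0.4]
    - [0,0,-0.5]
    - [0,0,-0.5]
  rotation:
    - [0,0,0]
    - [0,0,0]
    - [0,0,0]
    - [0,0,0]
    - [0,0,0]
    - [0,0,0]
    - [0,0,0]
    - [0,0,0]
    - [0,0,0]
    - [0,0,0]
  grip: [0.6,0.2,0.1,0,0,0,0,0,0,0]

```text
time: 41.55
ee_pos: [0.6314, -0.2983, 0.0554]
orientation: [0.002, 0.777, 0.629, 0.001]
wrist_force: [-0.4, -0.9, -0.1]
finger_gap: 0.0857
grip_force: 0.0
```

Run:
```python
from h import *
s=grab_frame("side");f=grab_frame("top")
for c,a in comps(s,(0,0,78),(180,85,255),(395,280,445,330)):print('round',a/16,rect(s,c,.032))
for c,a in comps(s,(0,0,56),(180,90,255),(290,290,365,370)):print('broad side',a/16,rect(s,c,.026))
for c,a in comps(f,(0,0,56),(180,85,255),(365,190,425,240)):print('broad',a/16,rect(f,c,.026))
legs([(438.5,-279,40,5.2,60,'go'),(438.5,-279,-28,5.2,20,'dn')])
```

```text
round 573.625 [ 628.7 -297.5   58.1   57.6  -21.4]
broad side 1393.25 [ 434.2 -280.    94.9   60.1  -84.8]
broad 2972.5625 [ 438.3 -275.9  150.6  124.1   89.6]
from [ 629.5 -297.4   52.4  -12. ]
go n 3 end slide [-0.114, -1.0, 0.065] rz -0.113 ends [479.0, -283.0, 43.0, 2.0]
go n 1 end slide [0.034, -0.271, 0.018] rz -0.03 ends [438.0, -279.0, 40.0, 5.0]
dn n 4 end slide [-0.0, 0.0, 0.453] rz -0.0 ends [438.0, -279.0, -28.0, 5.0]
```

The round is seated at its 32 mm top height. Last is the broad stone at (435, -280), closing at 5.2°.

>>> drive_tool:
  slide:
    - [-0.04,-0.35,0]
    - [-0.08,-0.7,0]
    - [-0.114,-1,0.06]
    - [-0.114,-1,0.06]
    - [-0.114,-1,0.06]
  rotation:
    - [0,0,-0.04]
    - [0,0,-0.08]
    - [0,0,-0.113]
    - [0,0,-0.113]
    - [0,0,-0.113]
  grip: [0,0,0,0,0]

```text
time: 42.28
ee_pos: [0.4797, -0.2832, 0.0434]
orientation: [-0.0, 0.698, 0.716, 0.0]
wrist_force: [0.4, -0.1, 0.4]
finger_gap: 0.0858
grip_force: 0.0
```

>>> drive_tool:
  slide:
    - [0.027,-0.294,0.02]
    - [0.027,-0.294,0.1]
    - [0.027,-0.294,0.22]
    - [0.027,-0.294,0.34]
    - [0.027,-0.294,0.42]
    - [0.027,-0.294,0.473]
    - [0.027,-0.294,0.473]
  rotation:
    - [0,0,-0.03]
    - [0,0,-0.03]
    - [0,0,-0.03]
    - [0,0,-0.03]
    - [0,0,-0.03]
    - [0,0,-0.03]
    - [0,0,-0.03]
  grip: [0,0,0,0,0,0,0]

```text
time: 43.15
ee_pos: [0.4355, -0.2801, -0.0277]
orientation: [-0.0, 0.675, 0.738, -0.0]
wrist_force: [-0.5, -0.4, -0.3]
finger_gap: 0.0855
grip_force: 0.0
```

>>> drive_tool:
  slide:
    - [0,0,0]
    - [0,0,0]
    - [0,0,0]
    - [0,0,0]
    - [0,0,0]
    - [0,0,0]
    - [0,0,0]
    - [0,0,0]
  rotation:
    - [0,0,0]
    - [0,0,0]
    - [0,0,0]
    - [0,0,0]
    - [0,0,0]
    - [0,0,0]
    - [0,0,0]
    - [0,0,0]
  grip: [0.1,0.2,0.3,0.4,0.5,0.6,0.6,0.6]
  force: 80

```text
time: 44.15
ee_pos: [0.4354, -0.2806, -0.0259]
orientation: [0.001, 0.675, 0.738, -0.0]
wrist_force: [-0.7, 1.2, 6.5]
finger_gap: 0.0576
grip_force: 86.4
```

>>> drive_tool:
  slide:
    - [0,0,-0.03]
    - [0,0,-0.1]
    - [0,0,-0.2]
    - [0,0,-0.3]
    - [0,0,-0.3]
  rotation:
    - [0,0,0]
    - [0,0,0]
    - [0,0,0]
    - [0,0,0]
    - [0,0,0]
  grip: [0.6,0.6,0.6,0.6,0.6]

```text
time: 44.78
ee_pos: [0.437, -0.2812, 0.0199]
orientation: [0.002, 0.675, 0.738, 0.0]
wrist_force: [-0.3, 0.0, -3.9]
finger_gap: 0.0582
grip_force: 86.6
```

Run:
```python
from h import *
legs([(636.8,-106.7,pose()[2],-12,30,'go'),(636.8,-106.7,-10,-12,15,'dn')])
```

```text
from [ 437.  -281.2   19.9    5.2]
go n 7 end slide [0.726, 1.0, -0.0] rz 0.1 ends [577.0, -159.0, 20.0, -7.0]
go n 3 end slide [0.396, 0.357, -0.0] rz 0.043 ends [637.0, -107.0, 20.0, -12.0]
dn n 2 end slide [0.0, -0.0, 0.199] rz -0.0 ends [637.0, -107.0, -10.0, -12.0]
```

Held. The seat height for this one is TCP z of about −19.9 mm.

>>> drive_tool:
  slide:
    - [0.09,0.12,0]
    - [0.19,0.26,0]
    - [0.3,0.41,0]
    - [0.41,0.56,0]
    - [0.52,0.71,0]
    - [0.63,0.86,0]
    - [0.726,1,0]
    - [0.726,1,0]
  rotation:
    - [0,0,0.01]
    - [0,0,0.03]
    - [0,0,0.04]
    - [0,0,0.06]
    - [0,0,0.07]
    - [0,0,0.09]
    - [0,0,0.1]
    - [0,0,0.1]
  grip: [0.6,0.6,0.6,0.6,0.6,0.6,0.6,0.6]

```text
time: 45.78
ee_pos: [0.5762, -0.1569, 0.0174]
orientation: [0.0, 0.747, 0.665, 0.0]
wrist_force: [-1.4, -0.0, -4.1]
finger_gap: 0.0581
grip_force: 86.8
```

>>> drive_tool:
  slide:
    - [0.13,0.12,0]
    - [0.26,0.24,0]
    - [0.39,0.355,0]
    - [0.39,0.355,0.05]
    - [0.39,0.355,0.12]
    - [0.39,0.355,0.19]
    - [0.39,0.355,0.19]
    - [0.39,0.355,0.19]
  rotation:
    - [0,0,0.01]
    - [0,0,0.03]
    - [0,0,0.043]
    - [0,0,0.043]
    - [0,0,0.043]
    - [0,0,0.043]
    - [0,0,0.043]
    - [0,0,0.043]
  grip: [0.6,0.6,0.6,0.6,0.6,0.6,0.6,0.6]

```text
time: 46.78
ee_pos: [0.6347, -0.107, -0.0106]
orientation: [-0.0, 0.777, 0.629, -0.0]
wrist_force: [0.0, 0.3, -3.8]
finger_gap: 0.0579
grip_force: 86.9
```

Run:
```python
from h import *
legs([(636.8,-106.7,-19,-12,15,'dn')])
s=grab_frame("side");zt=pose()[2]/1000+.0259+.026
for c,a in comps(s,(0,0,56),(180,90,255),(330,200,410,275)):print('broad',a/16,rect(s,c,zt))
for c,a in comps(s,(0,140,0),(180,255,100),(330,200,410,275)):print('tray',a/16,rect(s,c,.012))
```

```text
from [ 634.7 -107.   -10.6  -12. ]
dn n 1 end slide [0.005, 0.014, 0.056] rz -0.0 ends [637.0, -107.0, -19.0, -12.0]
broad 600.0625 [ 633.1 -110.2   89.    60.    77.6]
broad 27.3125 [643.6 -15.2  37.2   9.8  -6. ]
broad 22.71875 [ 603.8 -104.3   36.7    6.3   50.8]
tray 217.03125 [ 632.3 -110.5  128.1   89.9   78.4]
tray 164.625 [ 632.5 -121.9   77.8   74.1   79.2]
tray 32.375 [615.1  35.1  30.8  18.7 -17.3]
```

>>> drive_tool:
  slide:
    - [0,0.007,0.01]
    - [0,0.007,0.02]
    - [0,0.007,0.03]
    - [0,0.007,0.04]
    - [0,0.007,0.05]
    - [0,0.007,0.055]
    - [0,0.007,0.055]
  rotation:
    - [0,0,0]
    - [0,0,0]
    - [0,0,0]
    - [0,0,0]
    - [0,0,0]
    - [0,0,0]
    - [0,0,0]
  grip: [0.6,0.6,0.6,0.6,0.6,0.6,0.6]

```text
time: 47.7
ee_pos: [0.6358, -0.1068, -0.019]
orientation: [-0.0, 0.777, 0.629, -0.0]
wrist_force: [-0.2, 0.6, -4.6]
finger_gap: 0.0579
grip_force: 87.0
```

>>> drive_tool:
  slide:
    - [0,0,0.005]
    - [0,0,0.009]
    - [0,0,0.009]
  rotation:
    - [0,0,0]
    - [0,0,0]
    - [0,0,0]
  grip: [0.6,0.6,0.6]

```text
time: 48.08
ee_pos: [0.6359, -0.1068, -0.0199]
orientation: [0.0, 0.777, 0.629, 0.0]
wrist_force: [-0.7, -0.0, -1.7]
finger_gap: 0.058
grip_force: 87.3
```

Contact is beginning. I'll go down another half millimetre, release and lift clear.

>>> drive_tool:
  slide:
    - [0,0,0.004]
    - [0,0,0.004]
    - [0,0,0.004]
    - [0,0,0.004]
    - [0,0,0]
    - [0,0,-0.1]
    - [0,0,-0.2]
    - [0,0,-0.4]
    - [0,0,-0.7]
    - [0,0,-1]
    - [0,0,-1]
    - [0,0,-1]
  rotation:
    - [0,0,0]
    - [0,0,0]
    - [0,0,0]
    - [0,0,0]
    - [0,0,0]
    - [0,0,0]
    - [0,0,0]
    - [0,0,0]
    - [0,0,0]
    - [0,0,0]
    - [0,0,0]
    - [0,0,0]
  grip: [0.6,0.2,0.1,0,0,0,0,0,0,0,0,0]

```text
time: 49.58
ee_pos: [0.636, -0.1068, 0.1307]
orientation: [0.001, 0.777, 0.629, 0.0]
wrist_force: [-0.2, -0.6, -0.7]
finger_gap: 0.0854
grip_force: 0.0
```

Run:
```python
from h import *
s=grab_frame("side")
for n,b,z,v in(('slip',(280,130,325,162),.028,80),('square',(308,170,360,205),.032,74),('broad',(340,205,405,268),.032,56),('round',(395,280,445,330),.032,78)):
  for c,a in comps(s,(0,0,v),(180,90,255),b):print(n,a/16,rect(s,c,z))
cv2.imwrite("pics/s8.png",cv2.resize(s["frame"][120:340,230:460,::-1],(784,750))[:600] if 0 else cv2.resize(s["frame"][120:340,230:460,::-1],None,fx=2.7,fy=2.7))
```

```text
slip 128.34375 [634.7 286.3  77.8  26.8 -79.8]
square 265.28125 [634.   85.4  53.9  53.4  15.1]
broad 769.71875 [ 635.1 -106.7   95.4   59.8   77.9]
round 571.28125 [ 628.8 -297.5   57.9   57.6  -21.4]
```

View pics/s8.png

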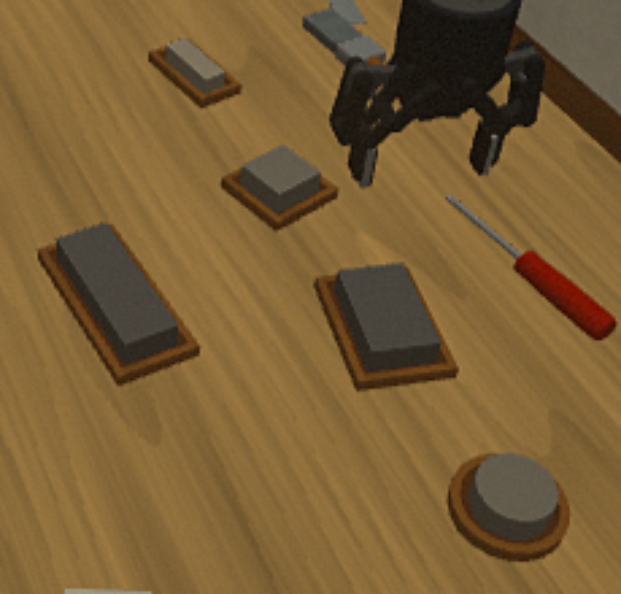

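All five stones are in their trays, at (195,65), (280,175), (118,290), (390,315) and (515,500) in the crop. Their measured sizes match at the seated heights, and the gripper is clear.

```bash
python3 -c "
from rig import env
print(env.finish_job())"
```

```text
the job is handed in; nothing more can be done
None
```

All five stones sit level in their own holders by my last camera check, and I handed the job in at about 50 s; the hand-in returned no verdict.

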